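# Make up the milling and tasting boards

## Task

Make up the two boards for the next tea-mill guest. On the board with the long strip and the small disc, lay the steel crank bar along the strip and stand the tall tin on the disc; on the other board, put the coaster on the large disc with the white cup centred upright on it, and stand the squat wooden jar on the square, everything set down about the middle of its place. Hold the crank bar at its balance point so that it stays level all the while, and do not shift the tea bowl or the black dish.

Things in the scene. Friction and masses are not known exactly. Their poses are not given: they have to be found in the camera images.
- bar_balance (a point): Steel crank bar of the tea mill, 120 mm long, 0.36 kg, lying flat: a bar 96 mm long, 16 wide, 22 tall with a heavier dark block head (24 mm long, 34 wide, 30 tall; undersides flush) at one end. The point is its balance point: 45 mm from the head's outer face, on the centre line, 11 mm above the underside. x along the bar to the head, z up. Head starts away from the robot, within 30 degrees.
- tin_centre (a point): Tall plain metal tea tin with a lid, closed, a straight cylinder 49 mm in diameter and 70 mm tall, about 0.12 kg. The point is its centre, 35 mm above its underside; z up.
- jar_centre (a point): Squat wooden tea caddy with a lid that does not come off, a straight cylinder 57 mm in diameter and 42 mm tall, about 0.1 kg, all dark wood. The point is its centre, 21 mm above its underside; z up.
- cup_centre (a point): White straight-sided teacup without a handle, open at the top, 56 mm in diameter, 60 mm tall, wall 4 mm, about 0.16 kg. The point is its centre, 30 mm above its underside; z up.
- coaster_centre (a point): Round wooden coaster, a flat disc 64 mm in diameter and 10 mm thick with a pale cork face, about 40 g. The point is its centre, 5 mm above its underside; z up.
- milling_board: Milling board, black lacquer, fixed, flat, no rim: 130 mm along x, 220 along y, 10 thick. Origin at the centre of its underside, z up. Two pale inlays level with the top: a strip 126 x 34 mm along x, middle at y = -55 mm (for the crank bar); a disc 62 mm across at y = +55 mm (for the tall tin). Left or right, beyond the stock; its x points away from the robot within 12 degrees.
- tasting_board: Tasting board, black lacquer, fixed, flat, no rim: 130 mm along x, 220 along y, 10 thick. Origin at the centre of its underside, z up. Two pale inlays level with the top: a 66 mm square, middle at y = -55 mm (for the squat jar); a disc 82 mm across at y = +55 mm (for the coaster with the cup). On the side the milling board is not; its x points away from the robot within 12 degrees.
- bowl_centre (a point): White tea bowl, 120 mm across, 75 mm tall, standing to the right of the work; to be left alone. The point is 37 mm above its underside.
- dish_centre (a point): Empty black square dish, 100 mm by 100 mm, 22 mm tall, to the left of the work; to be left alone. The point is 11 mm above its underside.
Mind the look-alikes: they are no part of the job. What is shaped like the part that bears bar_balance but orange is not meant. Of the things that look like the part that bears jar_centre, the smaller one is meant.

How it is judged:
By the outcome, as a careful person would: the job done as asked, in the order asked, and still so for the second after the job is handed in, with the robot touching nothing.
It also fails if it takes over 134 s, if anything falls off the work surface, if the arm or the gripper's body presses on something with over 40 N, if the wrist force passes 120 N, or if a joint passes its speed limit or range.

## Robot

A 6-joint arm with a two-finger parallel gripper is mounted at the origin on the work surface. World frame = base frame: x ahead of the robot, y to its left, z up, the work surface at z = 0. Lengths are in mm, angles in rad, forces in N, time in s.
With the tool pointing down it reaches from about 400 to 925 mm from the base axis. Payload 12.5 kg.
Tool frame: the origin (TCP) lies midway between the tips of the shut fingers; the grasp point (between the pads) lies behind it (arm.pinch_z is the x of the grasp point in the tool frame, in mm); x points along the fingers, z is the direction in which the jaws open and shut, and the axes are right-handed (so a half turn about x gives the same grasp; the last joint's range is limited). The gripper opens to 95 mm and grips with 3 to 60 N. Pads are 20 mm wide; open, the fingers measure 119 mm over their backs; the gripper's body (75 mm by 180 mm) begins 59 mm behind the grasp point.
Start: joints at [1.233, 0.491, 1.559, -0, 1.092, -0.106], TCP at [143.563, 608.309, 186.361] pointing down, gripper open.
Joint ranges: [-3.1, 3.1], [-0.84, 2.19], [0.05, 2.79], [-1.13, 4.28], [0.06, 2.93], [-2.69, 2.69]. Speed limits (rad/s): [2.22, 2.22, 2.79, 3.14, 3.14, 3.14].

## Interface

Orientations are given as a unit quaternion [w, x, y, z].
In Python, from station import arm gives the robot as it stands. The module is installed in compiled form; this text tells all that it offers.
- The arm moves only by the tool arm_command, never from a script. Its argument "increments" is a list of rows, each a list of 7 numbers: the shift along the tool's x, y, z in mm, then the turn, a rotation vector about the tool's x, y, z in rad, then the opening, from -1 (shut) to 1 (fully open), so that 0 is half open. In form: [[dx, dy, dz, rx, ry, rz, jaw], ...]. A call has 1 to 5 rows; each row shifts and turns the commanded pose from where the row before left it, along the tool's axes as they then stand; what a row does not reach is not made up. A row lasts 1/8 s, in which the tool goes at most 62.5 mm and 10.7 degrees, less where a joint would pass 70% of its speed; a pose out of reach is approached as far as the arm can. A call is refused whole if a number of a shift passes 62.5 or a number of a turn 0.188, either way. A call with a gripper value outside its range is refused whole. The fingers move at their own pace and stop on an object; "newtons" is the grip in N (left out, the last holds). Time passes only in rows, so rows that do not move let the fingers close. It gives the time, the measured TCP pose, the force and the opening at its end, in the units of the state.
- arm.state(): the state, without advancing time (a new reading comes with each control period).
- arm.read_camera(name): name is "scene" or "top"; returns the picture (480x640x3 uint8, blue, green, red); there is no depth.
- arm.camera_info(name): a dict with "fx", "fy", "cx", "cy" (pixels), "camera_from_world" (4x4, takes a point from world to camera coordinates). Camera axes: x right, y up, looking along -z (the intrinsics and any distortion apply to the point x, -y, -z); pixel columns grow to the right and rows downward; lengths in mm; the calibration is good to about 2 mm. A picture is of the moment at which its call begins. camera_info takes no time and is no camera call.
- arm.job_done(): hands the job in, once; it reports no verdict.
Trained networks look in the newest picture that a camera, given by its name, has taken for a name from the list of things; names that differ only in an ending like _2 or _b are one class to them, and where a whole thing is asked for, a point or a joint stands for the part that bears it (a point fixed in the world has none). Each returns a list of dicts, best first, with "p" (0 to 1); they miss things now and then, are a little off and sometimes report something else, mostly with a low value. They report only what shows in the picture. A call takes as long as a camera call. They do not tell look-alikes from the thing itself.
- arm.recognise(camera, query): "box" ([centre column, centre row, width, height] in pixels, round what is visible of it).
- arm.spot_point(camera, query): "pixel" ([column, row] in pixels: a listed point, or the origin of a listed thing).
The state is a dict: "t": time; "q": joint angles; "dq": joint speeds; "effort": joint torques, N m; "tool_pos": TCP position; "tool_rot": TCP orientation; "contact_force": force on the tool from outside, world axes, zero at the start; "ft_torque": the same for the moment, N m; "grip_width": finger opening in mm.
Only numpy, scipy, OpenCV 4.12 (cv2) and the standard library are available. Lean on these libraries where they do the work, as an engineer would, in place of code of your own. Each camera call takes 0.05 s, during which the arm holds its last target. There are 200 camera calls.

## Working session

There is one attempt and no reset: what is moved stays moved. The work goes in short steps, Python scripts to look and compute and a tool call to move; the robot and the scene stay as the last step left them, time stands still between calls to the robot, and variables do not carry over. Pictures are saved under pics/ and viewed, about 12 in all and at most 16, crops included, and the job is handed in when it is done.

Besides the shell and the picture viewer there is one more tool, called after ">>>" as a command line: name --pt "numbers of a row" for each row, then --argument value for the rest. arm_command: Moves the arm, as the interface text tells. Its arguments: {"type":"object","properties":{"increments":{"type":"array"},"newtons":{"type":"number"}},"required":["increments"]}

```bash
mkdir -p pics; ls; python3 - <<'E'
from station import arm
import cv2
s=arm.state();print({k:s[k] for k in('t','tool_pos','tool_rot','contact_force','grip_width')},arm.pinch_z)
for c in('top','scene'):
    cv2.imwrite(f'pics/{c}0.png',arm.read_camera(c)); print(c,arm.camera_info(c))
    for q in ['bar_balance','tin_centre','jar_centre','cup_centre','coaster_centre','milling_board','tasting_board','bowl_centre','dish_centre']:
        print(q,[( [round(v) for v in d['pixel']],round(d['p'],2)) for d in arm.spot_point(c,q)])
print(arm.state()['t'])
E
```

```text
pics
{'t': 0.0, 'tool_pos': array([143.47008942, 608.02353027, 185.76023093]), 'tool_rot': array([ 0.55412881, -0.43904168,  0.55480178,  0.43860989]), 'contact_force': array([ 0.74419287,  0.13953837, -0.62865568]), 'grip_width': 94.9333442308101} -18.8
top {'fx': 467.2444335602026, 'fy': 467.2444335602026, 'cx': 321.04509816992345, 'cy': 234.5675980811568, 'camera_from_world': array([[-2.93512099e-02, -9.99130222e-01, -2.96193536e-02,
         1.66875186e+01],
       [ 9.92176603e-01, -3.27185389e-02,  1.20478567e-01,
        -4.83458781e+02],
       [-1.21342879e-01, -2.58514379e-02,  9.92273959e-01,
        -1.18799909e+03],
       [ 0.00000000e+00,  0.00000000e+00,  0.00000000e+00,
         1.00000000e+00]])}
bar_balance [([334, 245], 0.95), ([406, 305], 0.88), ([425, 248], 0.64)]
tin_centre [([425, 247], 0.6)]
jar_centre [([214, 253], 0.82), ([166, 275], 0.68)]
cup_centre [([372, 252], 0.9)]
coaster_centre [([266, 252], 0.79)]
milling_board [([254, 187], 0.8)]
tasting_board [([373, 183], 0.8)]
bowl_centre [([514, 194], 0.65), ([423, 247], 0.3)]
dish_centre [([146, 220], 0.61)]

[... 155 characters left out ...]
7.96298280e-01,  5.22563718e-03,
         2.75475720e+02],
       [-6.14210633e-01, -4.70721231e-01,  6.33377314e-01,
         2.39570452e+02],
       [ 5.06817084e-01,  3.79908637e-01,  7.73825478e-01,
        -1.90830031e+03],
       [ 0.00000000e+00,  0.00000000e+00,  0.00000000e+00,
         1.00000000e+00]])}
bar_balance [([322, 252], 0.87), ([303, 195], 0.77)]
tin_centre [([264, 206], 0.86)]
jar_centre [([463, 309], 0.94), ([413, 297], 0.76)]
cup_centre [([301, 229], 0.57)]
coaster_centre [([371, 278], 0.87), ([455, 365], 0.38)]
milling_board [([343, 328], 0.65)]
tasting_board [([254, 272], 0.93)]
bowl_centre [([178, 197], 0.68)]
dish_centre [([454, 365], 0.71), ([343, 330], 0.56)]
1.0
```

View pics/top0.png

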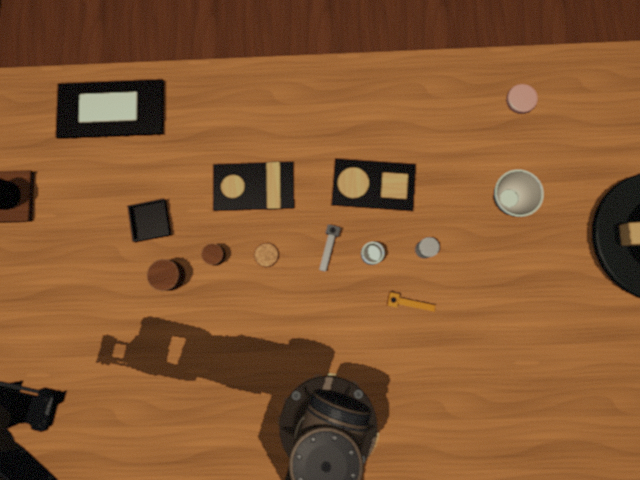

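View pics/scene0.png

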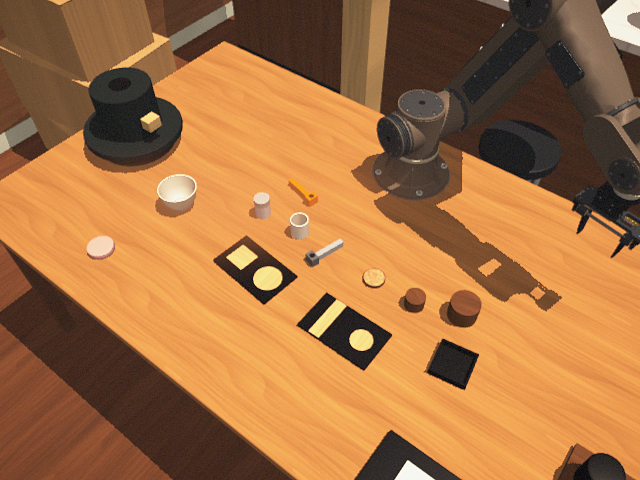

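Top view: bars are the steel one at (330,248) and the orange one at (410,302); the steel one is meant. Jars are small at (213,254) and large at (165,275); the smaller is meant. The pink disc at (522,98) is not the cork coaster, which is at (266,254). The milling board is on the left with its strip at (273,186), and the tasting board is on the right with its disc at (353,183).

```bash
cat > h.py <<'E'
from station import arm
import cv2, numpy as np
from scipy.spatial.transform import Rotation as R
def px2w(cam,p,z):
    i=arm.camera_info(cam);T=np.array(i['camera_from_world']);Rm,t=T[:3,:3],T[:3,3]
    d=Rm.T@np.array([(p[0]-i['cx'])/i['fx'],-(p[1]-i['cy'])/i['fy'],-1]);o=-Rm.T@t
    return (o+d*(z-o[2])/d[2])[:2]
def w2px(cam,P):
    i=arm.camera_info(cam);T=np.array(i['camera_from_world']);c=T[:3,:3]@np.array(P,float)+T[:3,3]
    return np.array([i['cx']+i['fx']*c[0]/-c[2],i['cy']-i['fy']*c[1]/-c[2]])
def tool():
    s=arm.state();w,x,y,z=s['tool_rot'];M=R.from_quat([x,y,z,w]).as_matrix()
    return s,M
E
python3 - <<'E'
from h import *
H=dict(bar_balance=11,tin_centre=35,jar_centre=21,cup_centre=30,coaster_centre=5,milling_board=0,tasting_board=0,bowl_centre=37,dish_centre=11)
acc={}
for c in('top','scene'):
    for k in range(3):
        arm.read_camera(c)
        for q,z in H.items():
            if q in('bowl_centre','dish_centre') and k: continue
            for d in arm.spot_point(c,q)[:2]:
                if d['p']>.5: acc.setdefault((q,c),[]).append(np.round(px2w(c,d['pixel'],z)).astype(int).tolist())
for k in sorted(acc): print(k,acc[k])
s,M=tool();print(s['t'],M.round(3))
im=cv2.imread('pics/top0.png')[150:320,130:460]
cv2.imwrite('pics/c1.png',cv2.resize(im,None,fx=2.4,fy=2.4,interpolation=cv2.INTER_CUBIC))
E
```

```text
('bar_balance', 'scene') [[311, -206], [462, -20], [465, -26], [305, -217], [314, -202], [474, -13]]
('bar_balance', 'top') [[462, -27], [293, -212], [458, -23], [301, -209], [459, -25]]
('bowl_centre', 'scene') [[573, -502]]
('bowl_centre', 'top') [[568, -499]]
('coaster_centre', 'scene') [[449, 160], [441, 149], [444, 157]]
('coaster_centre', 'top') [[435, 145], [435, 149]]
('cup_centre', 'scene') [[447, -115], [430, -127], [438, -121]]
('cup_centre', 'top') [[432, -134], [435, -127], [427, -128]]
('dish_centre', 'top') [[541, 459]]
('jar_centre', 'scene') [[391, 408], [449, 293], [393, 409], [449, 283], [434, 278], [388, 407]]
('jar_centre', 'top') [[388, 417], [448, 282], [381, 411], [440, 283], [391, 414], [442, 280]]
('milling_board', 'scene') [[624, 176], [611, 184], [621, -139]]
('milling_board', 'top') [[626, 181], [620, 183], [629, 183], [447, -267]]
('tasting_board', 'scene') [[620, -136], [613, -140], [621, -146]]
('tasting_board', 'top') [[624, -139], [451, 292], [623, -137], [621, -141]]
('tin_centre', 'scene') [[451, -256], [448, -259], [439, -256]]
('tin_centre', 'top') [[442, -265], [430, -135], [444, -267], [436, -265], [437, 141]]
3.6 [[ 0.    -0.973  0.23 ]
 [ 0.     0.23   0.973]
 [-1.    -0.     0.   ]]
```

View pics/c1.png

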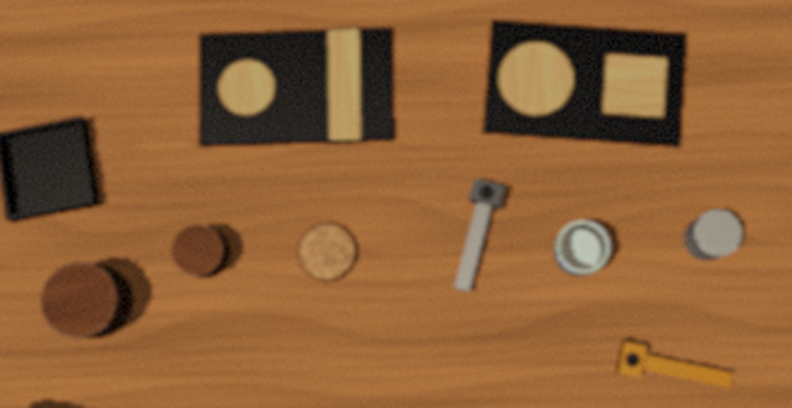

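Crop (2.4x): the steel bar has its head at crop (488,192) and tail at (465,290), and the small jar is at (199,250) left of the coaster at (328,252). Both are the ones described. Next I refine the positions by segmentation.

```bash
python3 - <<'E'
from h import *
ims=[arm.read_camera('top').astype(float) for _ in range(8)]
a=np.mean(ims,0).astype(np.uint8); U=4
def crop(c,r,h): 
    x0,y0=int(c-h),int(r-h); return cv2.resize(a[y0:y0+2*h,x0:x0+2*h],None,fx=U,fy=U,interpolation=cv2.INTER_CUBIC),x0,y0
def full(pts,x0,y0): return (np.array(pts,float)+.5)/U-.5+[x0,y0]
def big(m):
    cs=cv2.findContours(m.astype(np.uint8),cv2.RETR_EXTERNAL,cv2.CHAIN_APPROX_NONE)[0]
    return max(cs,key=cv2.contourArea)[:,0]
def W(p,z): return np.array([px2w('top',q,z) for q in p],np.float32)
def rep(n,p,z):
    w=W(p,z);r=cv2.minAreaRect(w);M=cv2.moments(w.reshape(-1,1,2));c=(M['m10']/M['m00'],M['m01']/M['m00'])
    print(n,'rect c',np.round(r[0],1),'size',np.round(r[1],1),'ang',round(r[2],1),'centroid',np.round(c,1),'eqdiam',round(2*np.sqrt(M['m00']/np.pi),1))
for n,c,r in(('mill',254,187),('taste',374,184)):
    I,x0,y0=crop(c,r,50);v=I.max(2)
    v3=I.astype(float).mean(2); hsv=cv2.cvtColor(I,cv2.COLOR_BGR2HSV)
    m=(v<75).astype(np.uint8); m=cv2.morphologyEx(m,cv2.MORPH_OPEN,np.ones((5,5),np.uint8))
    b=big(cv2.morphologyEx(m,cv2.MORPH_CLOSE,np.ones((3,3),np.uint8)))
    rep(n,cv2.convexHull(full(b,x0,y0).astype(np.float32))[:,0],10)
    f=np.zeros(m.shape,np.uint8);cv2.fillPoly(f,[cv2.convexHull(b)],1)
    k=((v>125)&(f>0)).astype(np.uint8);k=cv2.morphologyEx(k,cv2.MORPH_OPEN,np.ones((9,9),np.uint8))
    for q in cv2.findContours(k,cv2.RETR_EXTERNAL,cv2.CHAIN_APPROX_NONE)[0]:
        if cv2.contourArea(q)>2000: rep(' inlay',full(q[:,0],x0,y0),10)
for n,c,r,z,h in(('bar',330,248,22,32),('cup',373,252,60,20),('tin',428,247,70,20)):
    I,x0,y0=crop(c,r,h);S=cv2.cvtColor(I,cv2.COLOR_BGR2HSV)[...,1]
    rep(n,full(big(S<95),x0,y0),z)
I,x0,y0=crop(330,248,32);v=I.max(2);S=cv2.cvtColor(I,cv2.COLOR_BGR2HSV)[...,1]
k=((S<95)&(v>105)).astype(np.uint8);rep('bar shaft',full(big(cv2.morphologyEx(k,cv2.MORPH_OPEN,np.ones((7,7),np.uint8))),x0,y0),22)
cv2.imwrite('pics/c2.png',np.hstack([cv2.resize(crop(*p)[0],(260,260)) for p in((330,248,32),(213,254,20),(266,254,20))]))
cv2.imwrite('avg.png',a)
E
```

```text
mill rect c [625.  218.5] size [142.1 126.9] ang 89.8 centroid [624.9 218.6] eqdiam 151.0
 inlay rect c [626.  237.7] size [63.1 62.7] ang 89.5 centroid [626.1 237.6] eqdiam 63.0
taste rect c [ 617.3 -142. ] size [216.1 127.5] ang 83.7 centroid [ 617.3 -141.9] eqdiam 186.8
 inlay rect c [ 612.7 -196.5] size [68.4 68.4] ang 83.7 centroid [ 612.6 -196.6] eqdiam 75.7
 inlay rect c [624.6 -87.2] size [83.  82.8] ang 87.9 centroid [624.6 -87.2] eqdiam 83.0
bar rect c [449.5 -14.3] size [ 34.6 122.3] ang 72.0 centroid [455.5 -17.4] eqdiam 57.8
cup rect c [ 430.3 -127.5] size [61.  58.8] ang 88.1 centroid [ 430.1 -127.3] eqdiam 60.0
tin rect c [ 439.1 -262.8] size [50.1 60.1] ang 3.6 centroid [ 438.2 -263.4] eqdiam 54.5
bar shaft rect c [438. -12.] size [19.9 99.1] ang 74.2 centroid [437.5 -11.7] eqdiam 47.3
```

View pics/c2.png

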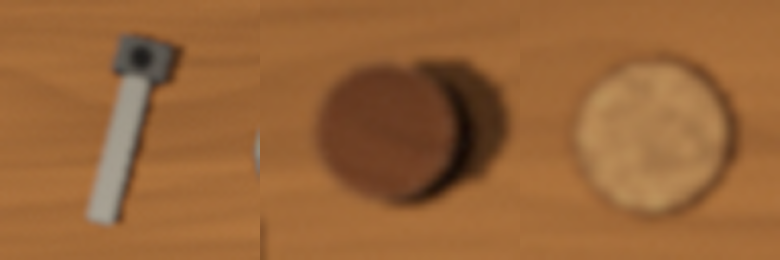

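```bash
python3 - <<'E'
from h import *
a=cv2.imread('avg.png');U=4
x0,y0=258,155
I=cv2.resize(a[y0:218,x0:300],None,fx=U,fy=U,interpolation=cv2.INTER_CUBIC);v=I.max(2)
# strip edges + black remainder per row
for r in range(167,208,5):
    row=v[int((r-y0+.5)*U)].astype(float); g=np.diff(row)
    c=lambda i:(i+1)/U-.5+x0
    i1=np.argmax(g[:70]); i2=i1+40+np.argmin(g[i1+40:i1+80]); i3=i2+20+np.argmax(g[i2+20:])
    print(r,[px2w('top',(c(i),r),10).round(1).tolist() for i in(i1,i2,i3)])
col=v[:,int((273-x0)*U)].astype(float);
print([int(x) for x in col[::4]])
for n,p,z in(('jar',(212.2,253.8),42),('coaster',(266.2,254.3),10),('tin',(428.6,247),70)): print(n,px2w('top',p,z).round(1))
E
```

```text
167 [[675.1, 148.3], [673.6, 107.6], [672.3, 72.4]]
172 [[661.2, 145.8], [659.8, 107.9], [658.5, 72.7]]
177 [[647.4, 146.0], [646.0, 108.1], [644.7, 73.1]]
182 [[633.6, 146.2], [632.2, 108.4], [631.0, 73.4]]
187 [[619.9, 146.4], [618.5, 108.7], [617.2, 73.7]]
192 [[606.2, 146.6], [604.8, 108.9], [603.6, 74.0]]
197 [[592.5, 146.8], [591.2, 109.2], [589.9, 74.3]]
202 [[578.9, 147.0], [577.5, 109.4], [576.2, 71.9]]
207 [[565.3, 147.2], [564.0, 109.7], [562.7, 72.2]]
[169, 169, 168, 161, 156, 151, 140, 148, 171, 184, 184, 185, 186, 185, 185, 185, 185, 185, 185, 185, 185, 185, 185, 185, 185, 185, 186, 185, 185, 185, 185, 185, 185, 184, 185, 185, 185, 185, 185, 185, 185, 185, 185, 185, 185, 185, 185, 185, 185, 185, 186, 188, 183, 145, 111, 128, 153, 158, 160, 163, 163, 162, 160]
jar [441.5 284. ]
coaster [438.4 148.6]
tin [ 438.7 -266.6]
```

>>> arm_command --pt "0 0 0 -0.116 0 0 1" --pt "0 0 0 -0.116 0 0 1" --pt "0 -40 -34 0 0 0 1" --pt "0 -40 -34 0 0 0 1" --pt "0 -40 -34 0 0 0 1" --newtons 25

```text
t: 4.62
tool_pos: [264.6, 505.3, 186.4]
tool_rot: [0.5, -0.5, 0.5, 0.5]
contact_force: [0.1, 0.5, -0.0]
grip_width: 95.3
```

>>> arm_command --pt "0 -40 -34 0 0 0 1" --pt "0 -40 -34 0 0 0 1" --pt "0 -40 -34 0 0 0 1" --pt "0 -40 -34 0 0 0 1" --pt "0 -40 -34 0 0 0 1"

```text
t: 5.25
tool_pos: [464.9, 335.1, 186.5]
tool_rot: [0.5, -0.5, 0.5, 0.5]
contact_force: [-0.2, 0.5, -0.1]
grip_width: 95.2
```

>>> arm_command --pt "0 0 -50 0 0 0 1" --pt "0 0 -50 0 0 0 1" --pt "0 0 -50 0 0 0 1" --pt "0 0 -50 0 0 0 1" --pt "0 0 -50 0 0 0 1"

```text
t: 5.88
tool_pos: [463.6, 84.8, 186.5]
tool_rot: [-0.5, 0.5, -0.5, -0.5]
contact_force: [0.4, 0.3, 0.8]
grip_width: 95.2
```

>>> arm_command --pt "0 0 -52.5 0 0 0 1" --pt "0 0 -52.5 0 0 0 1" --pt "35 0 0 0.138 0 0 1" --pt "35 0 0 0.138 0 0 1" --pt "35 0 0 0 0 0 1"

```text
t: 6.5
tool_pos: [463.8, -18.9, 80.5]
tool_rot: [0.565, -0.426, 0.564, 0.426]
contact_force: [1.2, -0.2, -0.6]
grip_width: 95.1
```

```bash
python3 - <<'E'
from h import *
s,M=tool();print(s['t'],s['tool_pos'],M.round(3))
t=arm.read_camera('top');c=arm.read_camera('scene')
A=cv2.resize(t[200:300,280:380],(400,400),interpolation=cv2.INTER_CUBIC);B=cv2.resize(c[190:310,260:380],(400,400),interpolation=cv2.INTER_CUBIC)
cv2.imwrite('pics/b1.png',np.hstack([A,B]))
E
```

```text
6.5 [463.84379007 -18.88917054  80.5387431 ] [[ 0.001 -0.962  0.275]
 [-0.     0.275  0.962]
 [-1.    -0.001  0.   ]]
```

View pics/b1.png

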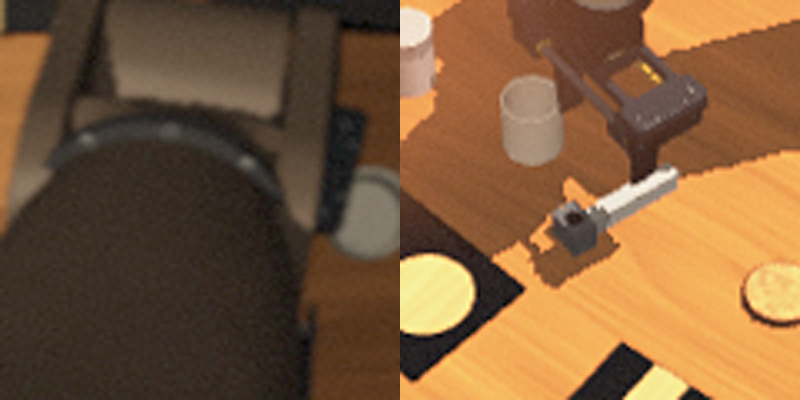

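The gripper is over the bar's shaft just behind the head, in line with it. Descend and close.

>>> arm_command --pt "30 0 0 0 0 0 1" --pt "25 0 0 0 0 0 1" --pt "15 0 0 0 0 0 1" --pt "8 0 0 0 0 0 1" --pt "0 0 0 0 0 0 0" --newtons 40

```text
t: 7.22
tool_pos: [464.0, -18.6, 3.8]
tool_rot: [0.564, -0.427, 0.564, 0.426]
contact_force: [-0.1, 0.7, 0.6]
grip_width: 89.5
```

>>> arm_command --pt "0 0 0 0 0 0 -1" --pt "0 0 0 0 0 0 -1" --pt "0 0 0 0 0 0 -1" --pt "0 0 0 0 0 0 -1" --pt "0 0 0 0 0 0 -1"

```text
t: 7.85
tool_pos: [463.7, -18.6, 3.3]
tool_rot: [0.564, -0.426, 0.564, 0.427]
contact_force: [-0.1, 0.2, -1.1]
grip_width: 40.6
```

>>> arm_command --pt "0 0 0 0 0 0 -1" --pt "0 0 0 0 0 0 -1" --pt "0 0 0 0 0 0 -1" --pt "-5 0 0 0 0 0 -1" --pt "-10 0 0 0 0 0 -1"

```text
t: 8.48
tool_pos: [463.5, -18.6, 18.7]
tool_rot: [0.564, -0.426, 0.564, 0.427]
contact_force: [-0.7, -0.3, -0.2]
grip_width: 0.7
```

```bash
python3 - <<'E'
from h import *
s=arm.state();print(s['t'],s['tool_pos'],s['contact_force'],s['ft_torque'],s['grip_width'])
c=arm.read_camera('scene')
cv2.imwrite('pics/b2.png',cv2.resize(c[200:290,265:385],(640,480),interpolation=cv2.INTER_CUBIC))
E
```

```text
8.475 [463.53697822 -18.57061257  18.69343034] [-0.69923865 -0.31314192 -0.21133067] [-0.01411495 -0.0208226  -0.05033663] 0.6949131102871173
```

View pics/b2.png

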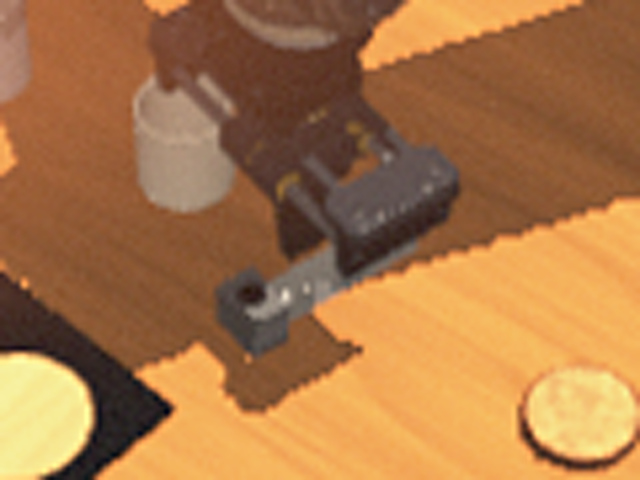

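The grip reads 0.7 mm and no weight is felt, so the bar is not held. I check where the fingers actually are.

```bash
python3 - <<'E'
from h import *
s,M=tool();p=s['tool_pos'];print(s['t'],p,s['grip_width'])
c=arm.read_camera('scene').copy()
x0,y0,f=275,210,8
I=cv2.resize(c[y0:y0+70,x0:x0+95],None,fx=f,fy=f,interpolation=cv2.INTER_CUBIC)
def mk(P,col): 
    q=(w2px('scene',P)-[x0,y0]+.5)*f; cv2.circle(I,tuple(int(v) for v in q),4,col,-1)
mk(p,(0,0,255)); mk(p-18.8*M[:,0],(0,255,0))
b=np.array([463.3,-19.2]);u=np.array([.962,-.272]);v=np.array([.272,.962])
for d in(45,-75):
  for e in(-8,8): mk([*(b+u*d+v*e),0],(255,0,0))
mk([*b,22],(255,255,0))
cv2.imwrite('pics/b3.png',I)
for q in ('bar_balance','tool'): 
    try: print(q,[(px2w('scene',d['pixel'],11).round(),round(d['p'],2)) for d in arm.spot_point('scene',q)])
    except Exception as e: print(e)
E
```

```text
8.525 [464.10706425 -18.6678234   19.87104903] 0.5643007550743048
bar_balance [(array([461., -28.]), 0.61), (array([ 297., -207.]), 0.55)]
it knows: bar_balance, bowl_centre, coaster_centre, cup_centre, dish_centre, jar_centre, milling_board, tasting_board, tin_centre
```

View pics/b3.png

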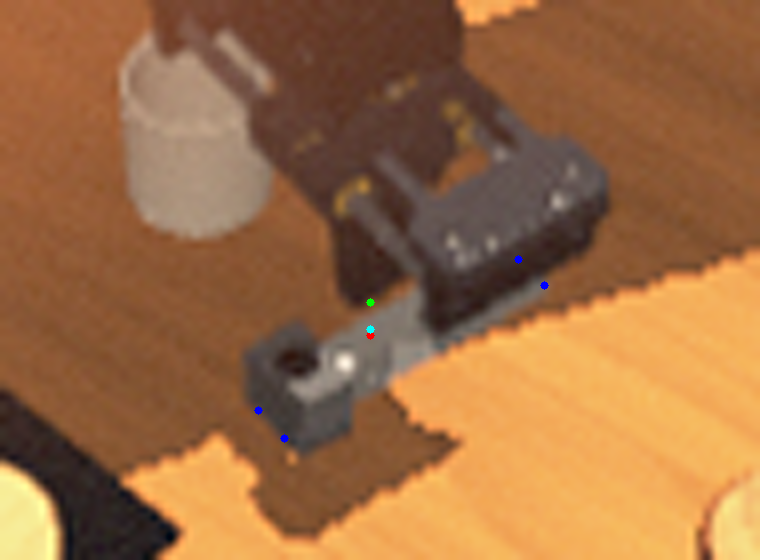

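>>> arm_command --pt "-20 0 0 0 0 0 -1" --pt "-40 0 0 0 0 0 -1" --pt "-40 0 0 0 0 0 -1"

```text
t: 9.0
tool_pos: [463.4, -18.6, 119.3]
tool_rot: [0.564, -0.426, 0.564, 0.427]
contact_force: [-0.7, 0.3, 0.5]
grip_width: 0.5
```

```bash
python3 - <<'E'
from h import *
s,M=tool();p=s['tool_pos'];print(s['t'],p,s['grip_width'],s['q'])
c=arm.read_camera('scene').copy()
x0,y0,f=265,170,6
I=cv2.resize(c[y0:y0+100,x0:x0+130],None,fx=f,fy=f,interpolation=cv2.INTER_CUBIC)
def mk(P,col): 
    q=(w2px('scene',P)-[x0,y0]+.5)*f; cv2.circle(I,tuple(int(v) for v in q),4,col,-1)
mk(p,(0,0,255)); mk(p-18.8*M[:,0],(0,255,0)); mk(p-78*M[:,0],(255,0,255))
b=np.array([463.3,-19.2]);u=np.array([.962,-.272]);v=np.array([.272,.962])
for d in(45,-75):
  for e in(-8,8): mk([*(b+u*d+v*e),0],(255,0,0))
mk([*b,22],(255,255,0)); mk([464,-18.6,0],(255,255,255))
cv2.imwrite('pics/b4.png',I)
E
```

```text
9.0 [463.39618175 -18.57425178 119.32134012] 0.5098155063384209 [-1.82694045e-01  3.58886379e-01  2.01885233e+00  1.17543335e-04
  7.64556737e-01 -1.47776523e+00]
```

View pics/b4.png

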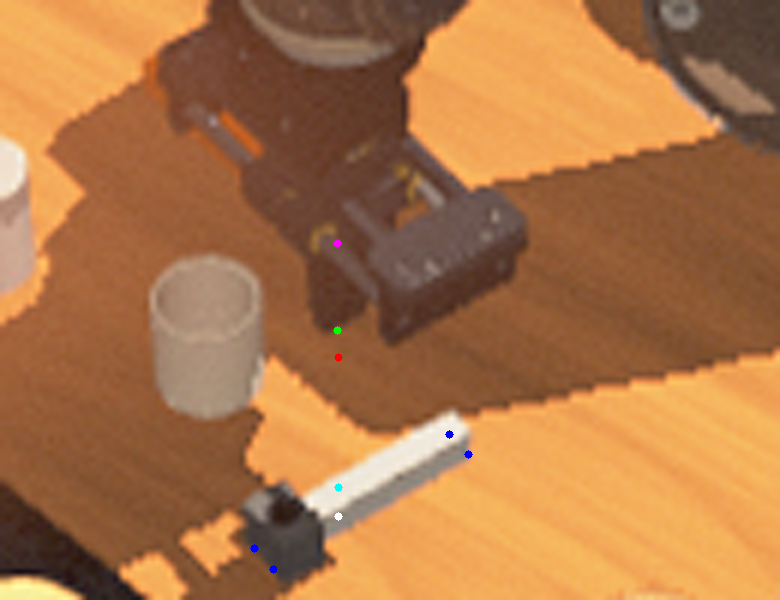

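The shut fingertips show about 30 px (6x zoom) above the projected TCP, roughly 30 mm higher than reported. That would also explain why the jaws closed over the bar at a reported z of 3. I test this with a guarded touch on the free table at y≈+60, fingers shut.

>>> arm_command --pt "0 11 38.5 0 0 0 -1" --pt "0 11 38.5 0 0 0 -1" --pt "38 0 0 0 0 0 -1" --pt "38 0 0 0 0 0 -1" --pt "38 0 0 0 0 0 -1"

```text
t: 9.68
tool_pos: [463.5, 61.7, 3.2]
tool_rot: [0.564, -0.427, 0.564, 0.426]
contact_force: [0.4, -0.4, -0.2]
grip_width: 0.5
```

>>> arm_command --pt "2 0 0 0 0 0 -1" --pt "1 0 0 0 0 0 -1" --pt "0 0 0 0 0 0 -1"

```text
t: 10.05
tool_pos: [464.2, 61.5, 2.5]
tool_rot: [0.565, -0.427, 0.563, 0.426]
contact_force: [1.2, 0.5, 0.3]
grip_width: 0.3
```

```bash
python3 - <<'E'
from h import *
s,M=tool();p=s['tool_pos'];print(s['t'],p,s['grip_width'],s['contact_force'])
f=6
out=[]
for cam,x0,y0 in(('scene',300,195),('top',270,220)):
    c=arm.read_camera(cam)
    w=66 if cam=='scene' else 66
    I=cv2.resize(c[y0:y0+85,x0:x0+w],None,fx=f,fy=f,interpolation=cv2.INTER_CUBIC)
    for P,col in((p,(0,0,255)),(p-18.8*M[:,0],(0,255,0)),(p-78*M[:,0]+90*M[:,2],(255,0,255))):
        q=(w2px(cam,P)-[x0,y0]+.5)*f; cv2.circle(I,tuple(int(v) for v in q),4,col,-1)
    out.append(I)
cv2.imwrite('pics/b5.png',np.hstack(out))
E
```

```text
10.05 [464.15295752  61.4576189    2.52991203] 0.31781828682496227 [1.16048353 0.53210898 0.29387763]
```

View pics/b5.png

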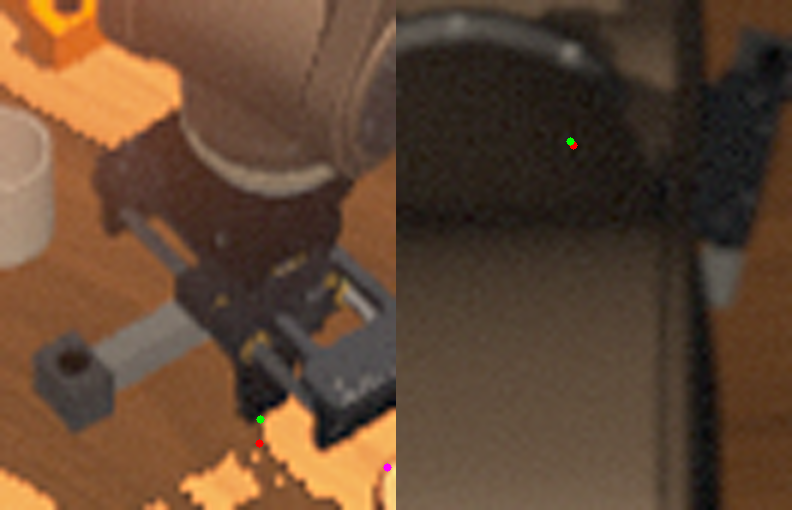

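At reported z 2.5 the tips still show above the table with no force. I continue the guarded descent.

>>> arm_command --pt "2 0 0 0 0 0 -1" --pt "2 0 0 0 0 0 -1" --pt "2 0 0 0 0 0 -1" --pt "0 0 0 0 0 0 -1"

```text
t: 10.65
tool_pos: [463.4, 61.5, -4.9]
tool_rot: [0.564, -0.426, 0.564, 0.427]
contact_force: [0.5, 0.0, 0.2]
grip_width: 0.3
```

>>> arm_command --pt "3 0 0 0 0 0 -1" --pt "3 0 0 0 0 0 -1" --pt "0 0 0 0 0 0 -1"

```text
t: 11.02
tool_pos: [463.3, 61.5, -11.0]
tool_rot: [0.564, -0.426, 0.564, 0.427]
contact_force: [0.7, 0.5, 0.0]
grip_width: 0.5
```

>>> arm_command --pt "2 0 0 0 0 0 -1" --pt "2 0 0 0 0 0 -1" --pt "0 0 0 0 0 0 -1"

```text
t: 11.4
tool_pos: [463.4, 61.5, -14.8]
tool_rot: [0.564, -0.426, 0.564, 0.427]
contact_force: [0.2, 0.5, 0.2]
grip_width: 0.5
```

>>> arm_command --pt "2 0 0 0 0 0 -1" --pt "2 0 0 0 0 0 -1" --pt "0 0 0 0 0 0 -1"

```text
t: 11.78
tool_pos: [463.4, 61.5, -18.8]
tool_rot: [0.564, -0.426, 0.564, 0.427]
contact_force: [0.1, 0.9, 0.4]
grip_width: 0.8
```

>>> arm_command --pt "1.5 0 0 0 0 0 -1" --pt "1.5 0 0 0 0 0 -1" --pt "0 0 0 0 0 0 -1"

```text
t: 12.15
tool_pos: [463.5, 61.5, -21.8]
tool_rot: [0.564, -0.426, 0.564, 0.427]
contact_force: [-0.8, 0.3, 0.5]
grip_width: 0.2
```

>>> arm_command --pt "1.5 0 0 0 0 0 -1" --pt "1.5 0 0 0 0 0 -1" --pt "0 0 0 0 0 0 -1"

```text
t: 12.52
tool_pos: [463.5, 61.5, -24.8]
tool_rot: [0.564, -0.426, 0.564, 0.427]
contact_force: [-0.2, -0.3, -0.5]
grip_width: 0.5
```

>>> arm_command --pt "1.5 0 0 0 0 0 -1" --pt "0 0 0 0 0 0 -1"

```text
t: 12.78
tool_pos: [463.5, 61.5, -26.2]
tool_rot: [0.564, -0.427, 0.564, 0.427]
contact_force: [-0.2, -1.2, 0.1]
grip_width: 0.1
```

>>> arm_command --pt "1.5 0 0 0 0 0 -1" --pt "0 0 0 0 0 0 -1"

```text
t: 13.02
tool_pos: [463.4, 61.5, -27.8]
tool_rot: [0.564, -0.426, 0.564, 0.427]
contact_force: [0.5, 0.8, -0.1]
grip_width: 0.0
```

```bash
python3 - <<'E'
from h import *
s,M=tool();p=s['tool_pos'];print(s['t'],p,s['contact_force'],np.round(s['effort'],1))
c=np.mean([arm.read_camera('scene').astype(float) for _ in range(3)],0).astype(np.uint8)
x0,y0,f=310,225,9
I=cv2.resize(c[y0:y0+65,x0:x0+85],None,fx=f,fy=f,interpolation=cv2.INTER_CUBIC)
for z,col in((p[2],(0,0,255)),(0,(0,255,0)),(10,(255,0,0))):
    q=(w2px('scene',[p[0],p[1],z])-[x0,y0]+.5)*f; cv2.circle(I,tuple(int(v) for v in q),3,col,-1)
I=cv2.convertScaleAbs(I,alpha=1.6,beta=10)
cv2.imwrite('pics/b6.png',I)
E
```

```text
13.025 [463.43547192  61.46871475 -27.78402184] [ 0.4811958   0.79502357 -0.08866724] [ -0.  -53.   -8.5  -0.    0.1  -0. ]
```

View pics/b6.png

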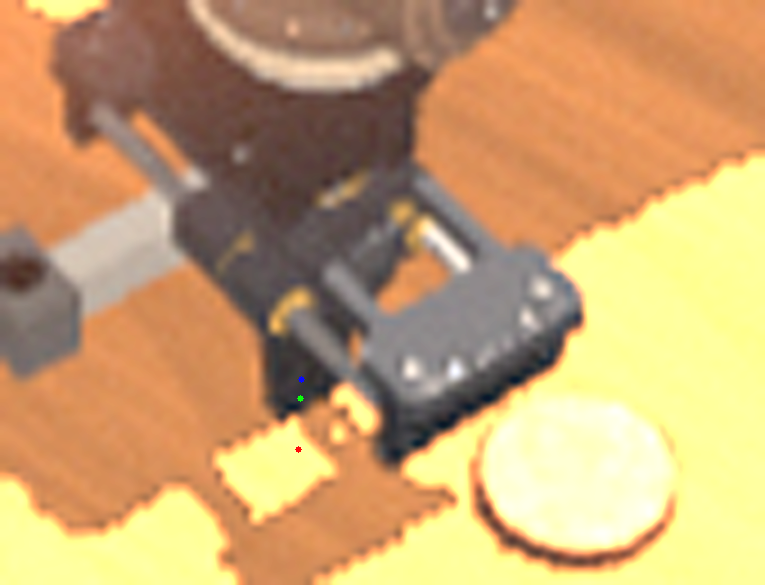

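>>> arm_command --pt "1.5 0 0 0 0 0 -1" --pt "1.5 0 0 0 0 0 -1" --pt "0 0 0 0 0 0 -1"

```text
t: 13.55
tool_pos: [463.7, 61.5, -28.2]
tool_rot: [0.565, -0.427, 0.563, 0.426]
contact_force: [-9.5, -0.1, 48.8]
grip_width: 0.2
```

>>> arm_command --pt "1.5 0 0 0 0 0 -1" --pt "0 0 0 0 0 0 -1"

```text
t: 13.8
tool_pos: [463.8, 61.5, -28.3]
tool_rot: [0.565, -0.427, 0.563, 0.426]
contact_force: [-14.1, -1.7, 75.4]
grip_width: 0.4
```

>>> arm_command --pt "1.5 0 0 0 0 0 -1" --pt "0 0 0 0 0 0 -1"

```text
t: 14.05
tool_pos: [463.8, 61.5, -28.5]
tool_rot: [0.565, -0.428, 0.563, 0.426]
contact_force: [-19.8, -2.1, 103.0]
grip_width: 0.6
```

Contact came at reported z = -28 (peaking at 103 N, as I stacked one step too many). So true tip height = reported + 28. I back off and regrasp the bar.

>>> arm_command --pt "-8 0 0 0 0 0 -1" --pt "-40 0 0 0 0 0 0.2" --pt "-40 0 0 0 0 0 0.2" --pt "0 -11 -38.5 0 0 0 0.2" --pt "0 -11 -38.5 0 0 0 0.2"

```text
t: 14.68
tool_pos: [463.9, -19.3, 55.0]
tool_rot: [0.564, -0.427, 0.563, 0.427]
contact_force: [0.8, 0.7, -0.3]
grip_width: 35.0
```

```bash
python3 - <<'E'
from h import *
s,M=tool();print(s['t'],s['tool_pos'],s['contact_force'],s['grip_width'],M.round(3).tolist())
d=np.array([463.3,-19.2,-24.5])-s['tool_pos'];print(M.T@d)
E
```

```text
14.675 [463.89620727 -19.32514694  54.95816952] [ 0.77801784  0.65911554 -0.25531127] 35.03496053293456 [[0.002, -0.963, 0.271], [-0.0, 0.271, 0.963], [-1.0, -0.001, 0.0]]
[ 7.94571583e+01  7.26871001e-01 -5.90041287e-02]
```

>>> arm_command --pt "0 0 0 0 0 0 0.2" --pt "25 0 0 0 0 0 0.2" --pt "25 0 0 0 0 0 0.2" --pt "19 0 0 0 0 0 0.2" --pt "0 0 0 0 0 0 0.2"

```text
t: 15.3
tool_pos: [462.9, -17.9, -15.6]
tool_rot: [0.563, -0.426, 0.564, 0.427]
contact_force: [0.5, -0.1, 0.4]
grip_width: 57.1
```

>>> arm_command --pt "6 0 0 0 0 0 0.2" --pt "3.5 0 0 0 0 0 0.2" --pt "0 0 0 0 0 0 -1" --pt "0 0 0 0 0 0 -1" --pt "0 0 0 0 0 0 -1"

```text
t: 15.92
tool_pos: [463.8, -18.7, -24.0]
tool_rot: [0.564, -0.427, 0.564, 0.426]
contact_force: [0.1, 0.0, 0.8]
grip_width: 32.7
```

>>> arm_command --pt "0 0 0 0 0 0 -1" --pt "0 0 0 0 0 0 -1" --pt "0 0 0 0 0 0 -1" --pt "0 0 0 0 0 0 -1" --pt "0 0 0 0 0 0 -1"

```text
t: 16.55
tool_pos: [463.7, -18.6, -24.1]
tool_rot: [0.564, -0.427, 0.564, 0.426]
contact_force: [-0.5, 0.7, 3.3]
grip_width: 15.6
```

Gripped at 15.6 mm, which matches the 16 mm bar. A small lift next, then weigh it and check the balance.

>>> arm_command --pt "-3 0 0 0 0 0 -1" --pt "-5 0 0 0 0 0 -1" --pt "0 0 0 0 0 0 -1" --pt "0 0 0 0 0 0 -1"

```text
t: 17.05
tool_pos: [463.7, -18.6, -16.2]
tool_rot: [0.564, -0.427, 0.564, 0.427]
contact_force: [-0.3, 0.2, -3.5]
grip_width: 15.8
```

```bash
python3 - <<'E'
from h import *
s,M=tool();print(s['t'],s['tool_pos'],s['contact_force'],s['ft_torque'],s['grip_width'],M.T@s['ft_torque'])
c=arm.read_camera('scene')
cv2.imwrite('pics/b7.png',cv2.resize(c[200:290,265:385],(640,480),interpolation=cv2.INTER_CUBIC))
E
```

```text
17.05 [463.69626406 -18.62400248 -16.15664322] [-0.26197819  0.22796985 -3.47743292] [-0.00705204  0.02059127 -0.00059668] 15.792089847388745 [0.00059767 0.01239387 0.01789197]
```

View pics/b7.png

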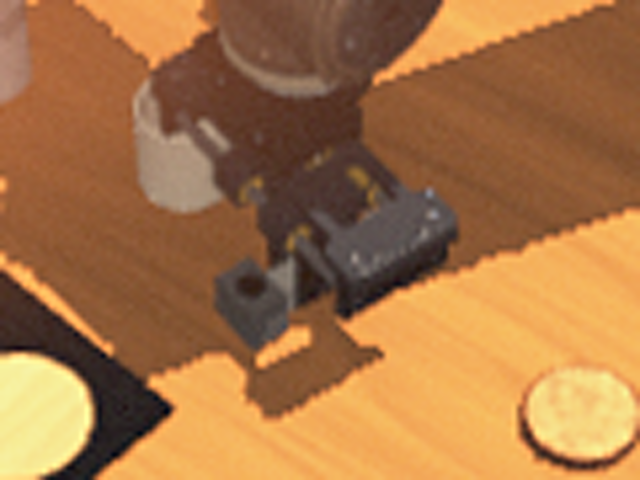

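Weight reads 3.5 N (0.355 kg), the moment is near zero and the bar looks level. Carry it to the strip.

>>> arm_command --pt "-15 0 0 -0.06 0 0 -1" --pt "-20 0 0 -0.08 0 0 -1" --pt "-20 0 0 -0.08 0 0 -1" --pt "-13 0 0 -0.056 0 0 -1" --pt "0 -15 12 0 0 0 -1"

```text
t: 17.73
tool_pos: [479.0, -6.7, 52.5]
tool_rot: [0.5, -0.5, 0.5, 0.499]
contact_force: [0.8, -0.2, -4.1]
grip_width: 15.9
```

>>> arm_command --pt "0 -30 25 0 0 0 -1" --pt "0 -30 25 0 0 0 -1" --pt "0 -30 25 0 0 0 -1" --pt "0 -30 25 0 0 0 -1" --pt "0 -25 20 0 0 0 -1"

```text
t: 18.35
tool_pos: [624.8, 115.5, 50.6]
tool_rot: [0.5, -0.5, 0.5, 0.5]
contact_force: [0.3, 0.4, -3.6]
grip_width: 15.8
```

>>> arm_command --pt "0 -17 14 0 0 0 -1" --pt "0 0 0 0 0 0 -1" --pt "0 0 0 0 0 0 -1"

```text
t: 18.73
tool_pos: [639.9, 127.6, 50.9]
tool_rot: [0.5, -0.5, 0.5, 0.5]
contact_force: [0.1, -0.1, -3.9]
grip_width: 15.6
```

```bash
python3 - <<'E'
from h import *
s,M=tool();print(s['t'],s['tool_pos'],s['contact_force'],s['ft_torque'],s['grip_width'],M.round(3).tolist())
print('to go',M.T@(np.array([641,127.6,-14])-s['tool_pos']))
c=arm.read_camera('scene')
cv2.imwrite('pics/b8.png',cv2.resize(c[250:370,270:430],(800,600),interpolation=cv2.INTER_CUBIC))
E
```

```text
18.725 [639.92753002 127.58708491  50.88152258] [ 0.13114975 -0.09798417 -3.86858921] [ 0.03383799  0.0701454  -0.04083941] 15.647716991457763 [[-0.002, -1.0, 0.0], [-0.0, 0.0, 1.0], [-1.0, 0.002, -0.0]]
to go [ 6.48795908e+01 -1.18342032e+00  2.33460803e-02]
```

View pics/b8.png

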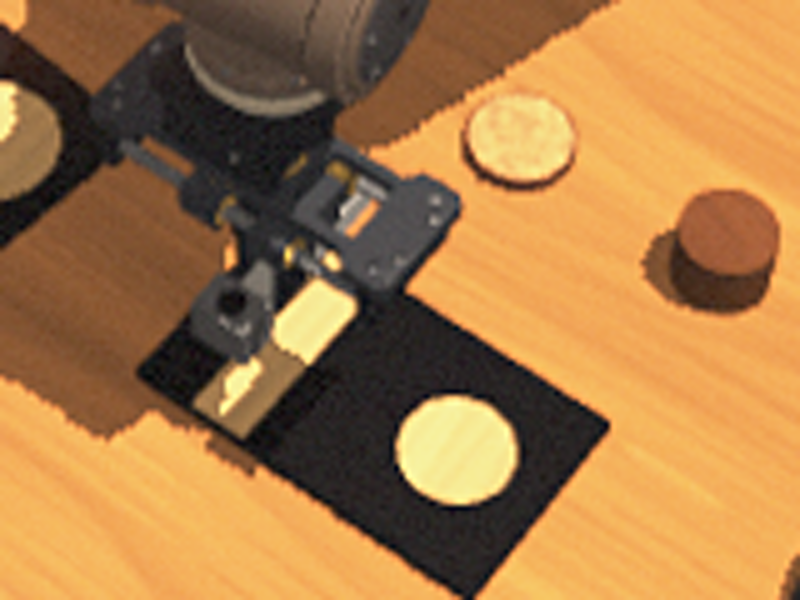

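The bar is level over the strip with its head away and in line with it. Lower it gently until contact.

>>> arm_command --pt "20 -1 0 0 0 0 -1" --pt "20 0 0 0 0 0 -1" --pt "15 0 0 0 0 0 -1" --pt "5 0 0 0 0 0 -1" --pt "0 0 0 0 0 0 -1"

```text
t: 19.4
tool_pos: [641.6, 127.4, -8.5]
tool_rot: [0.5, -0.5, 0.5, 0.5]
contact_force: [0.4, 0.2, -3.2]
grip_width: 16.0
```

>>> arm_command --pt "2 0 0 0 0 0 -1" --pt "1.5 0 0 0 0 0 -1" --pt "0 0 0 0 0 0 -1"

```text
t: 19.77
tool_pos: [641.8, 127.5, -11.5]
tool_rot: [-0.5, 0.5, -0.5, -0.5]
contact_force: [-0.4, 0.5, -4.5]
grip_width: 16.0
```

>>> arm_command --pt "1.3 0 0 0 0 0 -1" --pt "0 0 0 0 0 0 -1"

```text
t: 20.02
tool_pos: [641.6, 127.4, -13.0]
tool_rot: [0.5, -0.5, 0.5, 0.5]
contact_force: [-0.1, 0.1, -3.7]
grip_width: 15.5
```

>>> arm_command --pt "0.8 0 0 0 0 0 -1" --pt "0 0 0 0 0 0 -1"

```text
t: 20.27
tool_pos: [641.6, 127.4, -13.9]
tool_rot: [0.5, -0.5, 0.5, 0.5]
contact_force: [0.4, 1.2, -4.1]
grip_width: 15.8
```

>>> arm_command --pt "0.6 0 0 0 0 0 -1" --pt "0 0 0 0 0 0 -1"

```text
t: 20.52
tool_pos: [641.7, 127.4, -14.1]
tool_rot: [-0.5, 0.5, -0.5, -0.5]
contact_force: [-1.8, -0.2, 1.2]
grip_width: 15.5
```

>>> arm_command --pt "0.5 0 0 0 0 0 -1" --pt "0 0 0 0 0 0 -1"

```text
t: 20.78
tool_pos: [641.7, 127.4, -14.1]
tool_rot: [-0.5, 0.5, -0.5, -0.5]
contact_force: [-3.4, -0.6, 6.1]
grip_width: 15.8
```

>>> arm_command --pt "-0.8 0 0 0 0 0 -0.2" --pt "0 0 0 0 0 0 -0.2" --pt "0 0 0 0 0 0 -0.2" --pt "0 0 0 0 0 0 -0.2" --pt "-5 0 0 0 0 0 -0.2"

```text
t: 21.4
tool_pos: [641.4, 127.4, -9.3]
tool_rot: [0.5, -0.5, 0.5, 0.5]
contact_force: [0.2, -0.8, -0.1]
grip_width: 38.1
```

>>> arm_command --pt "-20 0 0 0 0 0 -0.2" --pt "-35 0 0 0 0 0 0.6" --pt "-30 0 0 0 0 0 0.6" --pt "0 20 -40 0 0 0 0.6" --pt "0 26 -50 0 0 0 0.6"

```text
t: 22.02
tool_pos: [595.7, 37.1, 77.7]
tool_rot: [-0.5, 0.501, -0.499, -0.5]
contact_force: [-0.5, -0.9, -0.1]
grip_width: 71.8
```

>>> arm_command --pt "0 26 -50 0 0 0 0.6" --pt "0 26 -50 0 0 0 0.6" --pt "0 26 -50 0 0 0 0.6" --pt "0 26 -50 0 0 0 0.6" --pt "0 26 -50 0 0 0 0.6"

```text
t: 22.65
tool_pos: [465.2, -214.3, 77.4]
tool_rot: [-0.5, 0.501, -0.5, -0.499]
contact_force: [0.6, -0.4, 0.0]
grip_width: 75.9
```

```bash
python3 - <<'E'
from h import *
s,M=tool();print(s['t'],s['tool_pos'],s['contact_force'],s['grip_width'])
a=np.mean([arm.read_camera('top').astype(float) for _ in range(3)],0).astype(np.uint8); cv2.imwrite('avg2.png',a)
x0,y0,U=250,150,4
I=cv2.resize(a[y0:y0+70,x0:x0+50],None,fx=U,fy=U,interpolation=cv2.INTER_CUBIC)
hsv=cv2.cvtColor(I,cv2.COLOR_BGR2HSV); m=((hsv[...,1]<70)&(hsv[...,2]>95)).astype(np.uint8)
m=cv2.morphologyEx(m,cv2.MORPH_OPEN,np.ones((5,5),np.uint8))
for q in cv2.findContours(m,cv2.RETR_EXTERNAL,cv2.CHAIN_APPROX_NONE)[0]:
    if cv2.contourArea(q)>300:
        w=np.array([px2w('top',(p+.5)/U-.5+[x0,y0],32) for p in q[:,0]],np.float32); print('shaft?',cv2.minAreaRect(w))
for c,n in(('top',2),('scene',2)):
  for _ in range(n):
    arm.read_camera(c); print(c,[(px2w(c,d['pixel'],21).round(),round(d['p'],2)) for d in arm.spot_point(c,'bar_balance')])
  print('tin',[(px2w(c,d['pixel'],35).round(),round(d['p'],2)) for d in arm.spot_point(c,'tin_centre')])
print('to go tin',M.T@(np.array([438.7,-266,-8])-s['tool_pos']))
A=cv2.resize(a[140:280,200:340],(400,400),interpolation=cv2.INTER_CUBIC);c=arm.read_camera('scene')
B=cv2.resize(c[180:380,230:430],(400,400),interpolation=cv2.INTER_CUBIC);cv2.imwrite('pics/b9.png',np.hstack([A,B]))
E
```

```text
22.65 [ 465.15127913 -214.33158965   77.38489884] [ 0.6229245  -0.39404937  0.046936  ] 75.9179778107315
shaft? ((615.2039184570312, 126.02726745605469), (19.309791564941406, 100.76091003417969), 89.90642547607422)
top [(array([637., 123.]), 0.68), (array([ 613., -135.]), 0.68)]
top [(array([636., 119.]), 0.72)]
tin []
scene [(array([639., 129.]), 0.81), (array([ 298., -205.]), 0.73)]
scene [(array([642., 127.]), 0.79), (array([ 632., -130.]), 0.71), (array([ 316., -192.]), 0.57)]
tin [(array([ 436., -268.]), 0.66)]
to go tin [ 85.39041774  26.61795819 -51.57360378]
```

View pics/b9.png

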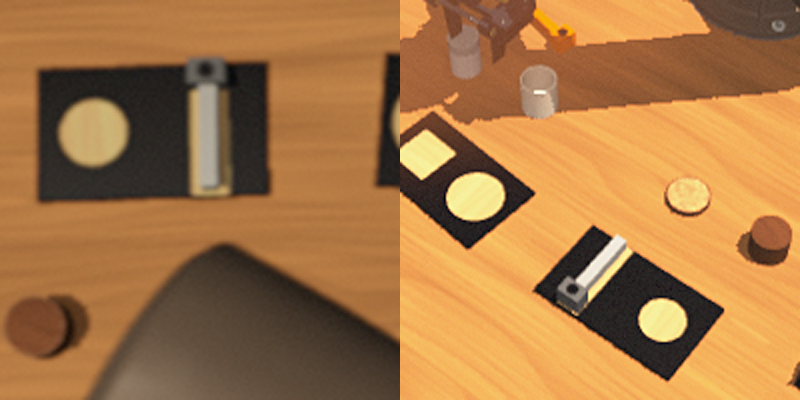

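The bar lies along the strip, head away, within about 2 mm of centre (shaft at x 615, y 126, angle 0°). Now the tin.

>>> arm_command --pt "0 13.5 -26 0 0 0 0.6" --pt "0 13 -26 0 0 0 0.6" --pt "0 0 0 0 0 0 0.6" --pt "30 0 0 0 0 0 0.6" --pt "30 0 0 0 0 0 0.6" --newtons 25

```text
t: 23.98
tool_pos: [439.7, -264.1, 15.4]
tool_rot: [-0.5, 0.5, -0.5, -0.5]
contact_force: [1.1, -1.0, -0.2]
grip_width: 76.2
```

>>> arm_command --pt "25 0 0 0 0 0 0.6" --pt "0 0 0 0 0 0 0.2" --pt "0 0 0 0 0 0 -0.3" --pt "0 0 0 0 0 0 -0.3" --pt "0 0 0 0 0 0 -0.3"

```text
t: 24.6
tool_pos: [439.8, -264.9, -8.1]
tool_rot: [-0.5, 0.501, -0.5, -0.499]
contact_force: [1.0, 0.7, 7.5]
grip_width: 47.9
```

>>> arm_command --pt "0 0 0 0 0 0 -0.3" --pt "0 0 0 0 0 0 -0.3" --pt "0 0 0 0 0 0 -0.3"

```text
t: 24.98
tool_pos: [439.8, -264.9, -8.1]
tool_rot: [-0.5, 0.501, -0.5, -0.499]
contact_force: [1.7, 0.7, 7.4]
grip_width: 47.4
```

>>> arm_command --pt "-3 0 0 0 0 0 -0.3" --pt "-5 0 0 0 0 0 -0.3" --pt "-5 0 0 0 0 0 -0.3" --pt "0 0 0 0 0 0 -0.3" --pt "0 0 0 0 0 0 -0.3"

```text
t: 25.6
tool_pos: [439.2, -264.6, 3.9]
tool_rot: [0.5, -0.5, 0.5, 0.5]
contact_force: [-0.9, -1.0, -1.1]
grip_width: 48.1
```

```bash
python3 - <<'E'
from h import *
s,M=tool();p=s['tool_pos'];print(s['t'],p,s['contact_force'],s['ft_torque'],s['grip_width'],M.round(3).tolist())
c=np.mean([arm.read_camera('scene').astype(float) for _ in range(3)],0).astype(np.uint8)
x0,y0,f=225,165,8
I=cv2.resize(c[y0:y0+70,x0:x0+90],None,fx=f,fy=f,interpolation=cv2.INTER_CUBIC)
for z,col in((p[2]+28,(0,0,255)),(12,(0,255,0)),(82,(255,0,0))):
    q=(w2px('scene',[p[0],p[1],z])-[x0,y0]+.5)*f; cv2.circle(I,tuple(int(v) for v in q),3,col,-1)
cv2.imwrite('pics/t1.png',cv2.convertScaleAbs(I,alpha=1.3))
E
```

```text
25.6 [ 439.22818218 -264.59936894    3.87703327] [-0.86120626 -1.03408428 -1.05217302] [-0.01408876  0.04410742  0.00519724] 48.067440005669226 [[0.0, -1.0, -0.0], [0.0, -0.0, 1.0], [-1.0, -0.0, 0.0]]
```

View pics/t1.png

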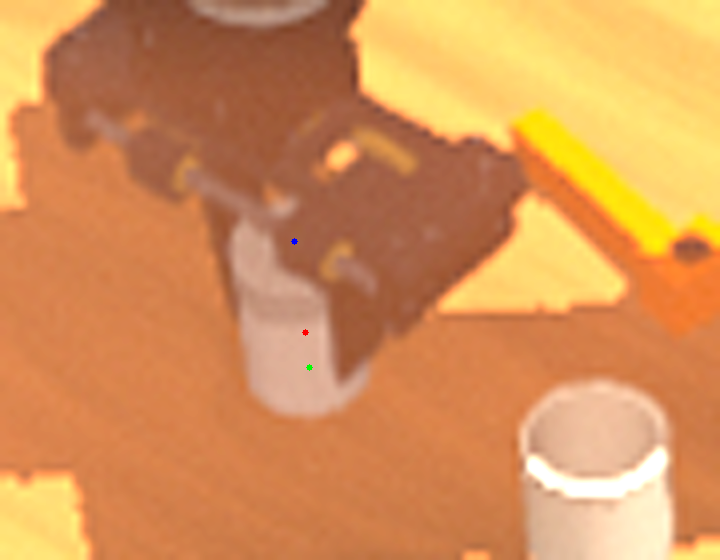

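Tin is gripped (48 mm) and upright, lifted about 12 mm. Carry it to the small disc.

>>> arm_command --pt "-30 0 0 0 0 0 -0.3" --pt "-40 0 0 0 0 0 -0.3" --pt "0 -8 22 0 0 0 -0.3" --pt "0 -17 45 0 0 0 -0.3" --pt "0 -17 45 0 0 0 -0.3"

```text
t: 26.38
tool_pos: [481.5, -151.6, 73.9]
tool_rot: [0.5, -0.5, 0.5, 0.5]
contact_force: [0.4, 0.1, -1.8]
grip_width: 47.4
```

>>> arm_command --pt "0 -17 45 0 0 0 -0.3" --pt "0 -17 45 0 0 0 -0.3" --pt "0 -17 45 0 0 0 -0.3" --pt "0 -17 45 0 0 0 -0.3" --pt "0 -17 45 0 0 0 -0.3"

```text
t: 27.0
tool_pos: [566.5, 74.0, 73.8]
tool_rot: [0.5, -0.5, 0.5, 0.5]
contact_force: [1.0, -0.6, -2.0]
grip_width: 47.8
```

>>> arm_command --pt "0 -17 45 0 0 0 -0.3" --pt "0 -17 45 0 0 0 -0.3" --pt "0 -17 45 0 0 0 -0.3" --pt "0 -10 30 0 0 0 -0.3" --pt "0 0 0 0 0 0 -0.3"

```text
t: 27.62
tool_pos: [627.0, 239.3, 73.2]
tool_rot: [0.499, -0.501, 0.499, 0.501]
contact_force: [-0.2, -0.8, -1.9]
grip_width: 47.7
```

>>> arm_command --pt "25 1 -1.7 0 0 0 -0.3" --pt "25 0 0 0 0 0 -0.3" --pt "14 0 0 0 0 0 -0.3" --pt "4 0 0 0 0 0 -0.3" --pt "0 0 0 0 0 0 -0.3"

```text
t: 28.25
tool_pos: [626.4, 235.5, 6.3]
tool_rot: [0.5, -0.5, 0.5, 0.5]
contact_force: [-0.6, -0.5, -2.1]
grip_width: 47.9
```

>>> arm_command --pt "1.5 0 0 0 0 0 -0.3" --pt "1 0 0 0 0 0 -0.3" --pt "0 0 0 0 0 0 -0.3"

```text
t: 28.62
tool_pos: [626.2, 235.8, 3.6]
tool_rot: [-0.5, 0.5, -0.5, -0.5]
contact_force: [-0.3, 0.4, -0.3]
grip_width: 47.8
```

>>> arm_command --pt "0.8 0 1.7 0 0 0 -0.3" --pt "0 0 0 0 0 0 -0.3"

```text
t: 28.88
tool_pos: [626.1, 237.6, 2.6]
tool_rot: [0.5, -0.5, 0.5, 0.5]
contact_force: [0.2, -0.1, -1.5]
grip_width: 47.5
```

>>> arm_command --pt "0.8 0 0 0 0 0 -0.3" --pt "0 0 0 0 0 0 -0.3"

```text
t: 29.12
tool_pos: [626.2, 237.5, 2.0]
tool_rot: [-0.5, 0.5, -0.5, -0.5]
contact_force: [0.5, 1.1, -0.3]
grip_width: 47.9
```

>>> arm_command --pt "0.7 0 0 0 0 0 -0.3" --pt "0 0 0 0 0 0 -0.3"

```text
t: 29.38
tool_pos: [626.2, 237.5, 1.9]
tool_rot: [-0.5, 0.5, -0.5, -0.5]
contact_force: [-3.1, -0.3, 6.6]
grip_width: 47.8
```

>>> arm_command --pt "-0.6 0 0 0 0 0 0.4" --pt "0 0 0 0 0 0 0.4" --pt "0 0 0 0 0 0 0.4" --pt "0 0 0 0 0 0 0.4" --pt "-6 0 0 0 0 0 0.4"

```text
t: 30.0
tool_pos: [625.9, 237.3, 7.5]
tool_rot: [0.5, -0.5, 0.5, 0.5]
contact_force: [0.5, 0.7, 0.3]
grip_width: 66.4
```

>>> arm_command --pt "-20 0 0 0 0 0 0.4" --pt "-30 0 0 0 0 0 0.4" --pt "-25 0 0 0 0 0 0.9" --pt "0 38 -18 0 0 0 0.9" --pt "0 50 -24 0 0 0 0.9"

```text
t: 30.62
tool_pos: [537.9, 195.2, 84.2]
tool_rot: [0.501, -0.501, 0.499, 0.5]
contact_force: [0.7, -0.6, 0.6]
grip_width: 88.7
```

>>> arm_command --pt "0 50 -24 0 0 0 0.9" --pt "0 50 -23 0 0 0 0.9" --pt "0 0 0 0 0 0 0.9" --pt "0 0 0 0 0 0 0.9"

```text
t: 31.12
tool_pos: [439.4, 148.6, 84.0]
tool_rot: [0.501, -0.501, 0.499, 0.499]
contact_force: [0.6, 0.4, 1.3]
grip_width: 90.3
```

```bash
python3 - <<'E'
from h import *
s,M=tool();print(s['t'],s['tool_pos'],s['contact_force'],s['grip_width'])
print('go',M.T@(np.array([438.4,148.6,-25.5])-s['tool_pos']))
for c in('scene','top'):
  for _ in range(2):
    arm.read_camera(c)
    for q,z in(('tin_centre',45),('bar_balance',21)): print(c,q,[(px2w(c,d['pixel'],z).round(),round(d['p'],2)) for d in arm.spot_point(c,q) if d['p']>.5])
E
```

```text
31.125 [439.44264133 148.61157231  83.96406329] [0.63753532 0.39202244 1.31819874] 90.32490306667299
go [ 1.09460646e+02  1.35226832e+00 -8.14079724e-02]
scene tin_centre [(array([631., 247.]), 0.81)]
scene bar_balance [(array([ 318., -196.]), 0.65), (array([641., 124.]), 0.63)]
scene tin_centre [(array([630., 243.]), 0.83)]
scene bar_balance [(array([640., 125.]), 0.88), (array([ 318., -194.]), 0.69)]
top tin_centre [(array([627., 239.]), 0.64)]
top bar_balance [(array([637., 119.]), 0.95), (array([ 303., -206.]), 0.89)]
top tin_centre [(array([631., 242.]), 0.65)]
top bar_balance [(array([636., 124.]), 0.83), (array([ 298., -202.]), 0.62)]
```

Tin stands on its disc. Now the coaster.

>>> arm_command --pt "40 1 0 0 0 0 0.9" --pt "35 0 0 0 0 0 0.9" --pt "22 0 0 0 0 0 0.9" --pt "8 0 0 0 0 0 0.9" --pt "0 0 0 0 0 0 0.9" --newtons 15

```text
t: 32.35
tool_pos: [437.2, 148.4, -22.3]
tool_rot: [0.5, -0.5, 0.5, 0.5]
contact_force: [0.3, 0.1, 0.7]
grip_width: 90.3
```

>>> arm_command --pt "3.5 0 0 0 0 0 0.9" --pt "0 0 0 0 0 0 0.5" --pt "0 0 0 0 0 0 0.2" --pt "0 0 0 0 0 0 0.2" --pt "0 0 0 0 0 0 0.2"

```text
t: 32.98
tool_pos: [437.3, 148.5, -25.6]
tool_rot: [-0.5, 0.5, -0.5, -0.5]
contact_force: [0.3, 0.1, 4.0]
grip_width: 63.3
```

>>> arm_command --pt "0 0 0 0 0 0 0.2" --pt "0 0 0 0 0 0 0.2" --pt "0 0 0 0 0 0 0.2"

```text
t: 33.35
tool_pos: [437.3, 148.4, -25.6]
tool_rot: [-0.5, 0.5, -0.5, -0.5]
contact_force: [-1.1, 0.5, 6.1]
grip_width: 63.4
```

>>> arm_command --pt "-5 0 0 0 0 0 0.2" --pt "-30 0 0 0 0 0 0.2" --pt "-45 0 0 0 0 0 0.2" --pt "0 -13 -16 0 0 0 0.2" --pt "0 -27 -34 0 0 0 0.2"

```text
t: 33.98
tool_pos: [477.2, 98.6, 55.1]
tool_rot: [-0.5, 0.501, -0.499, -0.5]
contact_force: [-0.7, 0.1, -0.5]
grip_width: 63.5
```

>>> arm_command --pt "0 -27 -34 0 0 0 0.2" --pt "0 -27 -34 0 0 0 0.2" --pt "0 -27 -34 0 0 0 0.2" --pt "0 -27 -34 0 0 0 0.2" --pt "0 -27 -34 0 0 0 0.2"

```text
t: 34.6
tool_pos: [612.7, -72.8, 54.3]
tool_rot: [0.5, -0.5, 0.5, 0.5]
contact_force: [0.4, -0.1, -1.1]
grip_width: 63.5
```

>>> arm_command --pt "0 -12 -16 0 0 0 0.2" --pt "0 0 0 0 0 0 0.2" --pt "25 0 0 0 0 0 0.2" --pt "25 0 0 0 0 0 0.2" --pt "0 0 0 0 0 0 0.2"

```text
t: 35.22
tool_pos: [622.4, -86.0, 2.9]
tool_rot: [0.499, -0.499, 0.5, 0.502]
contact_force: [0.2, 0.4, -0.8]
grip_width: 63.6
```

>>> arm_command --pt "10 -1.5 -1.2 0 0 0 0.2" --pt "4 0 0 0 0 0 0.2" --pt "2 0 0 0 0 0 0.2" --pt "1 0 0 0 0 0 0.2" --pt "0 0 0 0 0 0 0.2"

```text
t: 35.85
tool_pos: [625.7, -88.8, -12.7]
tool_rot: [-0.5, 0.5, -0.5, -0.5]
contact_force: [-0.3, 0.1, -0.3]
grip_width: 63.5
```

>>> arm_command --pt "0.8 0 0 0 0 0 0.2" --pt "0 0 0 0 0 0 0.2"

```text
t: 36.1
tool_pos: [625.7, -88.8, -13.6]
tool_rot: [0.5, -0.5, 0.5, 0.5]
contact_force: [0.0, 0.2, -0.2]
grip_width: 63.2
```

>>> arm_command --pt "0.6 1.7 1.6 0 0 0 0.2" --pt "0.6 0 0 0 0 0 0.2" --pt "0 0 0 0 0 0 0.2"

```text
t: 36.48
tool_pos: [624.0, -87.1, -14.8]
tool_rot: [0.5, -0.5, 0.5, 0.5]
contact_force: [-0.0, 0.2, -0.4]
grip_width: 63.4
```

>>> arm_command --pt "0.6 0 0 0 0 0 0.2" --pt "0 0 0 0 0 0 0.2"

```text
t: 36.72
tool_pos: [624.0, -87.2, -15.4]
tool_rot: [0.5, -0.5, 0.5, 0.5]
contact_force: [0.5, 0.3, -1.1]
grip_width: 63.5
```

>>> arm_command --pt "0.4 0 0 0 0 0 0.2" --pt "0 0 0 0 0 0 0.2"

```text
t: 36.98
tool_pos: [624.1, -87.2, -15.5]
tool_rot: [-0.5, 0.5, -0.5, -0.5]
contact_force: [-0.6, -0.9, 4.6]
grip_width: 63.2
```

>>> arm_command --pt "-0.4 0 0 0 0 0 0.7" --pt "0 0 0 0 0 0 0.7" --pt "0 0 0 0 0 0 0.7" --pt "0 0 0 0 0 0 0.7" --pt "-5 0 0 0 0 0 0.7"

```text
t: 37.6
tool_pos: [623.8, -87.1, -10.5]
tool_rot: [0.5, -0.5, 0.5, 0.5]
contact_force: [0.3, 1.0, 0.6]
grip_width: 80.9
```

>>> arm_command --pt "-30 0 0 0 0 0 0.7" --pt "-50 0 0 0 0 0 0.7" --pt "-5 43 -9 0 0 0 0.7" --pt "0 50 -11 0 0 0 0.7" --pt "0 50 -10 0 0 0 0.7"

```text
t: 38.22
tool_pos: [479.6, -117.4, 75.1]
tool_rot: [-0.5, 0.5, -0.5, -0.5]
contact_force: [0.1, 0.4, 0.2]
grip_width: 81.0
```

>>> arm_command --pt "0 50 -10 0 0 0 0.7" --pt "0 0 0 0 0 0 0.7" --pt "0 0 0 0 0 0 0.7"

```text
t: 38.6
tool_pos: [431.9, -127.6, 75.1]
tool_rot: [-0.5, 0.5, -0.5, -0.499]
contact_force: [0.6, 0.1, 0.8]
grip_width: 81.1
```

```bash
python3 - <<'E'
from h import *
s,M=tool();print(s['t'],s['tool_pos'],s['contact_force'],s['grip_width'])
print('go',M.T@(np.array([431,-127.3,-8])-s['tool_pos']))
a=np.mean([arm.read_camera('top').astype(float) for _ in range(4)],0).astype(np.uint8);cv2.imwrite('avg3.png',a)
for c in('scene','top'):
  for _ in range(3):
    arm.read_camera(c)
    for q,z in(('coaster_centre',15),('cup_centre',30)): print(c,q,[(px2w(c,d['pixel'],z).round(),round(d['p'],2)) for d in arm.spot_point(c,q) if d['p']>.4])
# edges of coaster vs disc along the row and column through centre
for z,P in((20,(624,-87.2)),):
    u=w2px('top',[*P,z]);print(u)
    U=6;I=cv2.resize(a[160:210,330:380],None,fx=U,fy=U,interpolation=cv2.INTER_CUBIC)
    cv2.imwrite('co.png',I)
    g=cv2.cvtColor(I,cv2.COLOR_BGR2HSV)
    r,c=((u-[330,160]+.5)*U).astype(int)[::-1]
    print('row',g[r,::6,2].tolist());print('col',g[::6,c,2].tolist())
E
```

```text
38.6 [ 431.94146883 -127.63171882   75.13344331] [0.63305046 0.12548325 0.78596945] 81.05057040897789
go [83.13159005  1.07663159  0.38130977]
scene coaster_centre [(array([641., -85.]), 0.9)]
scene cup_centre [(array([ 443., -119.]), 0.97)]
scene coaster_centre [(array([625., -91.]), 0.63)]
scene cup_centre [(array([ 442., -128.]), 0.92)]
scene coaster_centre [(array([627., -84.]), 0.58), (array([548., 464.]), 0.5)]
scene cup_centre [(array([ 441., -110.]), 0.63)]
top coaster_centre [(array([624., -88.]), 0.85)]
top cup_centre []
top coaster_centre [(array([629., -87.]), 0.81)]
top cup_centre []
top coaster_centre [(array([622., -89.]), 0.78)]
top cup_centre [(array([534., 458.]), 0.7)]
[352.9961528 181.5359267]
row [180, 179, 165, 123, 62, 24, 40, 98, 160, 195, 202, 191, 181, 190, 202, 203, 198, 193, 190, 190, 193, 193, 189, 186, 188, 190, 192, 191, 191, 190, 187, 182, 184, 189, 184, 165, 167, 187, 189, 143, 68, 27, 25, 29, 30, 29, 28, 30, 29, 25]
col [61, 37, 21, 23, 23, 20, 38, 105, 175, 198, 182, 177, 189, 191, 186, 186, 189, 191, 192, 190, 189, 189, 187, 184, 182, 181, 181, 186, 195, 200, 201, 200, 185, 151, 153, 187, 203, 189, 140, 72, 36, 30, 30, 32, 33, 30, 63, 126, 167, 178]
```

>>> arm_command --pt "30 0.5 0 0 0 0 0.7" --pt "30 0 0 0 0 0 0.7" --pt "20 0 0 0 0 0 0.7" --pt "3 0 0 0 0 0 0.7" --pt "0 0 0 0 0 0 0.4" --newtons 20

```text
t: 40.33
tool_pos: [430.7, -127.3, -8.1]
tool_rot: [-0.5, 0.5, -0.5, -0.5]
contact_force: [-0.8, 0.9, 0.4]
grip_width: 75.1
```

>>> arm_command --pt "0 0 0 0 0 0 0" --pt "0 0 0 0 0 0 0" --pt "0 0 0 0 0 0 0" --pt "0 0 0 0 0 0 0" --pt "0 0 0 0 0 0 0"

```text
t: 40.95
tool_pos: [430.8, -127.3, -7.8]
tool_rot: [-0.5, 0.5, -0.5, -0.5]
contact_force: [0.4, 1.1, 7.3]
grip_width: 56.4
```

>>> arm_command --pt "0 0 0 0 0 0 0" --pt "0 0 0 0 0 0 0"

```text
t: 41.2
tool_pos: [430.8, -127.3, -7.8]
tool_rot: [-0.5, 0.5, -0.5, -0.5]
contact_force: [-1.0, 0.9, 7.2]
grip_width: 56.6
```

>>> arm_command --pt "-5 0 0 0 0 0 0" --pt "-30 0 0 0 0 0 0" --pt "-45 0 0 0 0 0 0" --pt "0 -20 4 0 0 0 0" --pt "0 -40 8 0 0 0 0"

```text
t: 41.82
tool_pos: [490.6, -115.3, 72.8]
tool_rot: [0.5, -0.5, 0.5, 0.5]
contact_force: [-0.4, -0.8, -1.8]
grip_width: 56.7
```

>>> arm_command --pt "0 -40 8 0 0 0 0" --pt "0 -40 8 0 0 0 0" --pt "0 -35 8 0 0 0 0" --pt "0 -19 4 0 0 0 0" --pt "0 0 0 0 0 0 0"

```text
t: 42.45
tool_pos: [624.9, -86.8, 71.3]
tool_rot: [0.5, -0.5, 0.5, 0.5]
contact_force: [-1.1, 0.5, -1.7]
grip_width: 56.3
```

>>> arm_command --pt "30 0 0 0 0 0 0" --pt "20 0 0 0 0 0 0" --pt "5 0 0 0 0 0 0" --pt "0 0 0 0 0 0 0"

```text
t: 42.95
tool_pos: [624.2, -87.3, 17.0]
tool_rot: [0.5, -0.5, 0.5, 0.5]
contact_force: [-0.5, 0.5, -1.9]
grip_width: 56.6
```

>>> arm_command --pt "2 -0.6 0 0 0 0 0" --pt "1 0 0 0 0 0 0" --pt "0 0 0 0 0 0 0"

```text
t: 43.32
tool_pos: [625.2, -87.2, 13.9]
tool_rot: [-0.5, 0.5, -0.5, -0.5]
contact_force: [-0.3, 0.5, -0.8]
grip_width: 56.4
```

>>> arm_command --pt "1 0 0 0 0 0 0" --pt "0 0 0 0 0 0 0"

```text
t: 43.58
tool_pos: [625.1, -87.2, 12.6]
tool_rot: [0.5, -0.5, 0.5, 0.5]
contact_force: [0.3, -0.7, -1.5]
grip_width: 56.5
```

>>> arm_command --pt "0.7 0 0 0 0 0 0" --pt "0 0 0 0 0 0 0"

```text
t: 43.82
tool_pos: [625.2, -87.2, 12.3]
tool_rot: [-0.5, 0.5, -0.5, -0.5]
contact_force: [-2.0, 0.9, 3.5]
grip_width: 57.1
```

>>> arm_command --pt "-0.4 0 0 0 0 0 0.6" --pt "0 0 0 0 0 0 0.6" --pt "0 0 0 0 0 0 0.6" --pt "0 0 0 0 0 0 0.6" --pt "-6 0 0 0 0 0 0.6"

```text
t: 44.45
tool_pos: [624.8, -87.2, 18.1]
tool_rot: [0.5, -0.5, 0.5, 0.5]
contact_force: [-0.8, -0.1, 0.3]
grip_width: 76.0
```

>>> arm_command --pt "-30 0 0 0 0 0 0.6" --pt "-35 0 0 0 0 0 0.7" --pt "0 20 41 0 0 0 0.7" --pt "0 20 41 0 0 0 0.7" --pt "0 20 41 0 0 0 0.7"

```text
t: 45.08
tool_pos: [564.5, 36.9, 83.9]
tool_rot: [0.5, -0.5, 0.5, 0.5]
contact_force: [1.0, -0.4, -0.4]
grip_width: 80.8
```

>>> arm_command --pt "0 20 41 0 0 0 0.7" --pt "0 20 41 0 0 0 0.7" --pt "0 20 41 0 0 0 0.7" --pt "0 20 41 0 0 0 0.7" --pt "0 22 41 0 0 0 0.7"

```text
t: 45.7
tool_pos: [462.5, 242.1, 83.8]
tool_rot: [0.5, -0.5, 0.5, 0.5]
contact_force: [0.0, 0.4, 0.3]
grip_width: 80.9
```

>>> arm_command --pt "0 22 43 0 0 0 0.7" --pt "0 0 0 0 0 0 0.7" --pt "0 0 0 0 0 0 0.7"

```text
t: 46.08
tool_pos: [441.2, 283.7, 83.6]
tool_rot: [-0.5, 0.5, -0.5, -0.5]
contact_force: [-0.5, -0.2, -0.5]
grip_width: 80.9
```

```bash
python3 - <<'E'
from h import *
s,M=tool();print(s['t'],s['tool_pos'],s['contact_force'],s['grip_width'])
print('go',M.T@(np.array([441.5,283.5,-13])-s['tool_pos']))
for c in('scene','top'):
  for _ in range(2):
    arm.read_camera(c)
    for q,z in(('coaster_centre',15),('cup_centre',50),('jar_centre',21)): print(c,q,[(px2w(c,d['pixel'],z).round(),round(d['p'],2)) for d in arm.spot_point(c,q) if d['p']>.4])
E
```

```text
46.075 [441.22542566 283.66104203  83.60993114] [-0.45338599 -0.20119912 -0.45875489] 80.88462783767108
go [96.61002267 -0.22982085 -0.17556353]
scene coaster_centre [(array([633., -91.]), 0.5)]
scene cup_centre [(array([628., -89.]), 0.66)]
scene jar_centre [(array([434., 279.]), 0.81)]
scene coaster_centre [(array([634., -92.]), 0.63)]
scene cup_centre [(array([631., 246.]), 0.5)]
scene jar_centre [(array([391., 405.]), 0.92), (array([440., 282.]), 0.79)]
top coaster_centre [(array([640., 120.]), 0.52), (array([622., -89.]), 0.41)]
top cup_centre [(array([629., -95.]), 0.96)]
top jar_centre []
top coaster_centre [(array([618., -84.]), 0.65)]
top cup_centre [(array([623., -88.]), 0.83)]
top jar_centre []
```

Cup is on the coaster as planned. Now the small jar at (441,284).

>>> arm_command --pt "35 0 0 0 0 0 0.7" --pt "35 0 0 0 0 0 0.7" --pt "20 0 0 0 0 0 0.7" --pt "6.5 0 0 0 0 0 0.7" --pt "0 0 0 0 0 0 0.4"

```text
t: 47.5
tool_pos: [441.1, 283.8, -13.0]
tool_rot: [0.5, -0.5, 0.5, 0.5]
contact_force: [-0.2, 0.1, -0.1]
grip_width: 75.3
```

>>> arm_command --pt "0 0 0 0 0 0 0" --pt "0 0 0 0 0 0 0" --pt "0 0 0 0 0 0 0" --pt "0 0 0 0 0 0 0" --pt "0 0 0 0 0 0 0"

```text
t: 48.12
tool_pos: [441.5, 284.1, -12.4]
tool_rot: [0.501, -0.5, 0.499, 0.5]
contact_force: [-1.3, 0.1, 6.0]
grip_width: 55.7
```

>>> arm_command --pt "0 0 0 0 0 0 0" --pt "0 0 0 0 0 0 0"

```text
t: 48.38
tool_pos: [441.5, 284.0, -12.4]
tool_rot: [0.501, -0.5, 0.499, 0.5]
contact_force: [-1.2, 0.9, 6.9]
grip_width: 55.5
```

>>> arm_command --pt "-5 0 0 0 0 0 0" --pt "-35 0 0 0 0 0 0" --pt "-40 0 0 0 0 0 0" --pt "-27 0 0 0 0 0 0" --pt "0 -7 -22 0 0 0 0"

```text
t: 49.0
tool_pos: [448.6, 262.6, 96.1]
tool_rot: [-0.501, 0.501, -0.498, -0.5]
contact_force: [0.1, -0.5, -1.6]
grip_width: 55.9
```

>>> arm_command --pt "0 -15 -44 0 0 0 0" --pt "0 -15 -44 0 0 0 0" --pt "0 -15 -44 0 0 0 0" --pt "0 -15 -44 0 0 0 0" --pt "0 -15 -44 0 0 0 0"

```text
t: 49.62
tool_pos: [523.3, 40.2, 94.1]
tool_rot: [0.5, -0.5, 0.5, 0.5]
contact_force: [0.0, -0.2, -0.3]
grip_width: 55.9
```

>>> arm_command --pt "0 -15 -44 0 0 0 0" --pt "0 -15 -44 0 0 0 0" --pt "0 -15 -44 0 0 0 0" --pt "0 -17 -44 0 0 0 0" --pt "0 -17 -44 0 0 0 0"

```text
t: 50.25
tool_pos: [602.3, -179.7, 94.0]
tool_rot: [0.5, -0.5, 0.5, 0.5]
contact_force: [1.0, -0.2, -1.0]
grip_width: 55.6
```

>>> arm_command --pt "0 -10 -19 0 0 0 0" --pt "0 0 0 0 0 0 0" --pt "0 0 0 0 0 0 0"

```text
t: 50.62
tool_pos: [611.5, -196.4, 93.8]
tool_rot: [0.5, -0.5, 0.5, 0.5]
contact_force: [-0.3, 0.1, -1.1]
grip_width: 55.6
```

>>> arm_command --pt "35 -1 0 0 0 0 0" --pt "30 0 0 0 0 0 0" --pt "20 0 0 0 0 0 0" --pt "5 0 0 0 0 0 0" --pt "0 0 0 0 0 0 0"

```text
t: 51.25
tool_pos: [613.4, -197.0, 4.3]
tool_rot: [-0.5, 0.5, -0.5, -0.5]
contact_force: [0.3, 0.8, -1.0]
grip_width: 56.1
```

>>> arm_command --pt "2 0 0 0 0 0 0" --pt "0 0 0 0 0 0 0"

```text
t: 51.5
tool_pos: [613.4, -197.3, 2.4]
tool_rot: [-0.5, 0.5, -0.5, -0.5]
contact_force: [0.0, -0.6, -1.2]
grip_width: 55.7
```

>>> arm_command --pt "2 0.8 0.7 0 0 0 0" --pt "1.5 0 0 0 0 0 0" --pt "0 0 0 0 0 0 0"

```text
t: 51.88
tool_pos: [612.2, -196.5, -1.8]
tool_rot: [0.5, -0.5, 0.5, 0.5]
contact_force: [0.3, 0.3, -0.3]
grip_width: 55.6
```

>>> arm_command --pt "0.8 0 0 0 0 0 0" --pt "0 0 0 0 0 0 0"

```text
t: 52.12
tool_pos: [612.4, -196.5, -2.3]
tool_rot: [-0.5, 0.5, -0.5, -0.5]
contact_force: [-0.7, -0.2, 1.4]
grip_width: 55.6
```

>>> arm_command --pt "0.6 0 0 0 0 0 0" --pt "0 0 0 0 0 0 0"

```text
t: 52.38
tool_pos: [612.4, -196.5, -2.3]
tool_rot: [-0.5, 0.5, -0.5, -0.5]
contact_force: [-3.2, 0.6, 8.3]
grip_width: 55.9
```

>>> arm_command --pt "-0.5 0 0 0 0 0 0.6" --pt "0 0 0 0 0 0 0.6" --pt "0 0 0 0 0 0 0.6" --pt "0 0 0 0 0 0 0.6" --pt "-6 0 0 0 0 0 0.6"

```text
t: 53.0
tool_pos: [612.1, -196.4, 3.2]
tool_rot: [0.5, -0.5, 0.5, 0.5]
contact_force: [0.9, -0.2, -0.1]
grip_width: 75.6
```

>>> arm_command --pt "-35 0 0 0 0 0 0.6" --pt "-45 0 0 0 0 0 0.6" --pt "-40 0 0 0 0 0 0.6" --pt "0 40 -25 0 0 0 0.6" --pt "0 45 -30 0 0 0 0.6"

```text
t: 53.62
tool_pos: [526.7, -251.7, 124.3]
tool_rot: [-0.5, 0.501, -0.499, -0.5]
contact_force: [-0.4, -0.6, 0.3]
grip_width: 75.8
```

>>> arm_command --pt "0 45 -30 0 0 0 0.6" --pt "0 40 -30 0 0 0 0.6" --pt "0 0 0 0 0 0 0.6"

```text
t: 54.0
tool_pos: [440.4, -313.1, 124.0]
tool_rot: [0.501, -0.499, 0.501, 0.499]
contact_force: [1.4, 0.4, 1.2]
grip_width: 76.1
```

```bash
python3 - <<'E'
from h import *
s=arm.state();print(s['t'],s['tool_pos'],s['contact_force'])
t=np.mean([arm.read_camera('top').astype(float) for _ in range(4)],0).astype(np.uint8);c=arm.read_camera('scene')
A=cv2.resize(t[140:300,120:440],(800,400),interpolation=cv2.INTER_CUBIC)
cv2.imwrite('pics/f1.png',A); cv2.imwrite('avg4.png',t)
cv2.imwrite('pics/f2.png',cv2.resize(c[170:380,200:480],(800,600),interpolation=cv2.INTER_CUBIC))
for n,z in(('bowl_centre',37),('dish_centre',11)):
  for cam in('top','scene'): print(n,cam,[(px2w(cam,d['pixel'],z).round(),round(d['p'],2)) for d in arm.spot_point(cam,n)[:2]])
d=cv2.absdiff(t,cv2.imread('avg.png')).max(2)
print('diff dish',d[195:245,125:175].mean(),'bowl',d[165:220,490:548].mean())
E
```

```text
54.0 [ 440.37980427 -313.145542    124.01676125] [1.41219561 0.43536728 1.21957448]
bowl_centre top [(array([ 567., -501.]), 0.88)]
bowl_centre scene [(array([ 574., -496.]), 0.91)]
dish_centre top [(array([542., 465.]), 0.68)]
dish_centre scene [(array([551., 466.]), 0.97), (array([ 597., -212.]), 0.64)]
diff dish 13.554 bowl 28.357993730407525
```

View pics/f1.png

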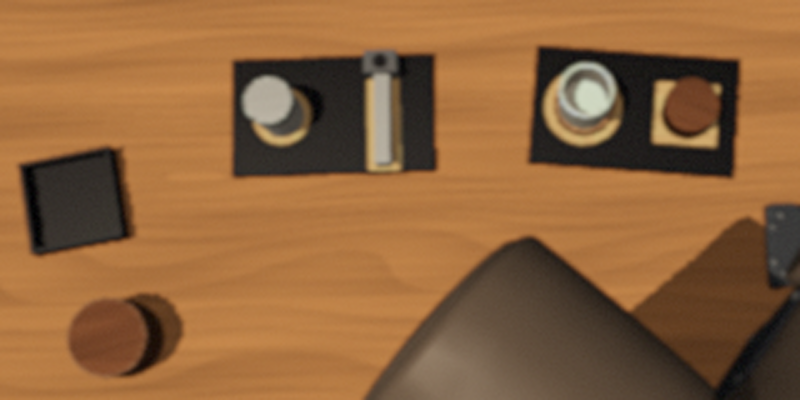

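View pics/f2.png

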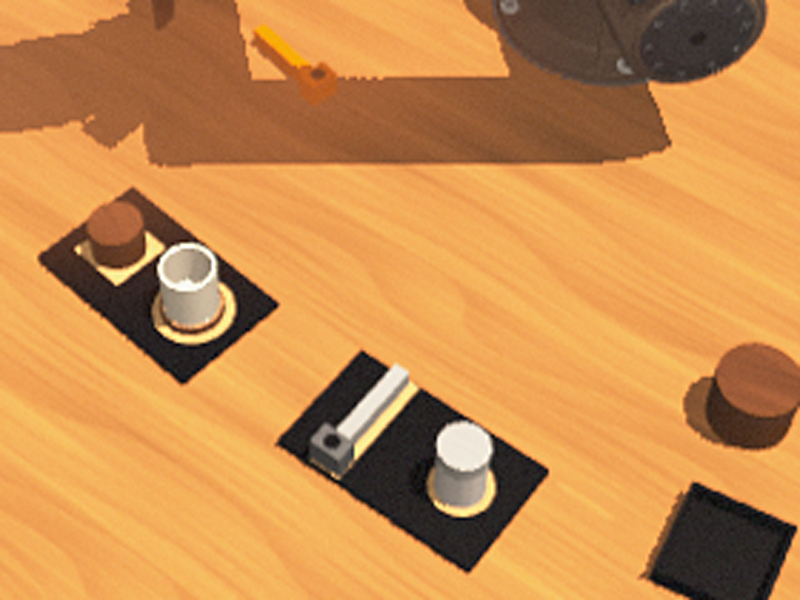

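Top view (2.5x): tin at (267,101), bar on the strip at (382,110), cup on the coaster at (587,92), jar on the square at (692,105). In the scene view all stand upright on their inlays, and the dish and bowl are in place. One numeric check of the top faces, then hand in if all are within 7 mm.

```bash
python3 - <<'E'
from h import *
ok=True
for n,p,z,T in(('tin',(267,101),80,(626,237.6)),('cup',(587,92),80,(624.6,-87.2)),('jar',(692,105),52,(612.6,-196.6))):
    w=px2w('top',np.array(p)/2.5+[119.7,139.7],z);e=w-T;print(n,w.round(1),e.round(1));ok&=np.hypot(*e)<7
print(ok,arm.state()['t'])
if ok: print(arm.job_done())
E
```

```text
tin [625.3 237.1] [-0.7 -0.5]
cup [622.7 -88.7] [-1.9 -1.5]
jar [ 611.9 -197.7] [-0.7 -1.1]
True 54.45
the job is handed in; nothing more can be done
None
```

Both boards are made up and the job is handed in at about 54 s of the 134 s allowed; it reports no verdict.

I placed things in the order asked:
- **Milling board:** the steel crank bar lies on the strip and the tall tin stands on the small disc. I gripped the bar about at its balance point. Its weight read 3.5 N with near-zero moment, and it looked level in the carry pictures.
- **Tasting board:** the cork coaster is on the large disc with the cup upright on it, and the small jar is on the square.

**Last checks:** my estimates from the top camera put the tin, cup and jar within 2.5 mm of their marks. The bar was about 2 mm from centre and in line with the strip when I checked it just after placing it. The trained networks still find the tea bowl within 2 mm of where it started. They find the dish within about 6 mm, which is their usual scatter. The look-alikes were not touched.

**What went wrong or disagreed:**
- **Height error:** the reported tool height was 28 mm too low, so the first grasp of the bar closed above it without touching it.
- **Hard press:** I measured that error by touching the free table with the shut fingertips. I stacked one step too many and pressed up to about 103 N, under the 120 N wrist limit. Every later move allowed for the 28 mm, and the contact on each placing agreed with it.
- **Bowl picture difference:** a picture comparison around the bowl showed some change, which I put down to the arm's shadow, since the network positions did not move.

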